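Blow off clock brackets on the sloping board

ROBOT

A 6-joint arm with a two-finger parallel gripper is mounted at the origin on the work surface. World frame = base frame: x ahead of the robot, y to its left, z up, the work surface at z = 0. Lengths are in m, angles in rad, forces in N, time in s.
With the tool pointing down it reaches from about 0.375 to 0.975 m from the base axis. Payload 3.8 kg.
Tool frame: the origin (TCP) lies at the very end of the fingers, on their centre line; the grasp point (between the pads) lies 19 mm behind it; z points along the fingers, y is the direction in which the jaws open and shut (so a half turn about z gives the same grasp; the last joint's range is limited). The gripper opens to 85 mm and grips with 20 to 120 N. Pads are 22 mm wide; open, the fingers measure 114 mm over their backs; the gripper's body (76 mm by 85 mm) begins 54 mm behind the grasp point. The pads swing forward as they close: fully open they stand 13 mm farther back than shut.
Start: joints at [-1.241, 0.264, 1.604, -0, 1.274, -0.037], TCP at [0.242, -0.63, 0.231] pointing down, gripper open.
Joint ranges: [-2.63, 2.63], [-0.94, 2.18], [0.31, 2.57], [-1.31, 4.45], [0, 2.66], [-2.55, 2.55]. Speed limits (rad/s): [2.57, 2.57, 3.14, 3.14, 3.14, 3.14].

INTERFACE

Orientations are given as a rotation vector (axis times angle).
In Python, from workcell import bot, viewer gives the robot as it stands.
- The arm moves only by the tool jog_arm, never from a script. Its argument "motion" is a list of rows, each an object of numbers: "dx", "dy", "dz": the shift along the world's x, y, z in cm; "turn": the turn about the world's z in rad. A call has 1 to 12 rows; each row shifts and turns the commanded pose from where the row before left it; what a row does not reach is not made up. A row lasts 1/12 s, in which the tool goes at most 41.7 mm and 7.16 degrees, less where a joint would pass 70% of its speed; a pose out of reach is approached as far as the arm can. A call is refused whole if a number of a shift passes 4.17 or a number of a turn 0.125, either way. A call with a gripper value outside its range is refused whole. "fingers" is the finger opening in cm, from 0 to 8.54, set as the call begins (left out, the last holds). The fingers move at their own pace and stop on an object; "grip_force" is the grip in N (left out, the last holds). Time passes only in rows, so rows that do not move let the fingers close. It gives the time, the measured TCP pose, the force and the opening at its end, in the units of the state.
- bot.read_state(): the state, without advancing time (a new reading comes with each control period).
- viewer.read_camera(name): name is "side" or "top"; returns (picture, depth): 480x640x3 uint8, red, green, blue; 480x640 float32, m along the optical axis (not along the pixel's ray), 0 where there is no reading.
- viewer.camera_info(name): a dict with "vertical_fov" (degrees; the focal length in pixels is half the picture's height over the tangent of half this angle, whatever the lens; pixels are square), "cx", "cy" (the principal point, pixels), "R" (3x3) and "t" (3): a world point X has camera coordinates R X + t. Camera axes: x right, y down, z forward; pixel columns grow to the right and rows downward; lengths in m; the calibration is good to about 2 mm. A picture is of the moment at which its call begins. camera_info takes no time and is no camera call.
- bot.finish_job(): hands the job in, once; it reports no verdict.
The state is a dict: "time": time; "q": joint angles; "joint_vel": joint speeds; "joint_torque": joint torques, N m; "tool_pos": TCP position; "tcp_rot": TCP orientation; "wrist_force": force on the tool from outside, world axes, zero at the start; "torque": the same for the moment, N m; "width": opening from 0.0 (shut) to 1.0 (fully open).
Only numpy, scipy, OpenCV 4.12 (cv2) and the standard library are available. Lean on these libraries where they do the work, as an engineer would, in place of code of your own. Each camera call takes 0.05 s, during which the arm holds its last target. There are 200 camera calls.

TASK

Blow the dust off the clock brackets: turn the air on at the regulator (press the knob down, turn it a quarter turn clockwise to its stop and let it spring back up; never force it round unpressed), and lay every brass bracket on the bench flat on the sloping board, web outwards, lengthwise up the slope and square, with its short end resting against the ledge. With the air on and all of them in place, squeeze the air gun's trigger fully for about a second and let it go. Then turn the air off again the same way, leave the brackets resting in place on the board, and do not disturb the other things on the bench.

Things in the scene. Friction and masses are not known exactly. Their poses are not given: they have to be found in the camera images.
- board: wooden stand (fixed) that carries the sloping board: foot 130 (x) x 330 (y) x 14 mm, whole thing about 100 mm tall. Origin: centre of the foot's underside; the board rises along +x, away from the robot; the ledge's inner face is 50 mm to -x of the origin. Friction of all things about 0.5 to 0.7, so a part on the slope may or may not slide down by itself
- slope: the sloping board itself: grey plate 330 mm wide, 130 mm long, rising away from the robot at 30 degrees, with an aluminium ledge along its low (robot) edge, 10 mm thick, standing 10 mm above the plate. Origin: on the plate's surface at the ledge's inner face, halfway along the ledge, 35 mm above the bench. x runs up the slope, y along the ledge, z square out of the plate
- regulator: air regulator (fixed): square aluminium block 80 x 80 x 55 mm with a round gauge on its -x side and the knob on top. Origin: centre of its underside, on the knob's axis
- knob_grip (a point): the regulator's black knob: round skirt 56 mm across with an upright grip bar on it 56 mm long, 16 mm thick, 30 mm tall. This point is on the knob's axis in the bar, 8 mm below the bar's top, 95 mm above the bench when the knob is up. Its x runs along the bar (towards the white mark), z is up
- air_turn (a joint): turn of the knob in rad, clockwise seen from above: 0 = air off, 1.57 = air on (end stops at both). A catch blocks turning (beyond 0.15 rad of play at either end) unless the knob is held down 7 mm or more; let go at either end it springs up and is caught there
- air_press (a joint): how far the knob is pressed down in m: 0 = up, 0.008 = fully down; spring 3 N at the top to 8 N fully down
- airgun: air gun fixed on a small clamp, lying on its side 57 mm above the bench: aluminium barrel 30 mm thick with a thin nozzle, pointing along x; grey handle 22 mm wide (x), 118 mm long (along -y, towards the robot), 24 mm thick; steel trigger lever 10 mm wide, 18 mm thick, 55 mm long in front (+x) of the handle, hinged at its barrel end. Free air under both. Origin: on the bench under the barrel
- squeeze (a point): where to squeeze the air gun: 57 mm above the bench, halfway through the handle's thickness; axes as the gun's (x along the barrel, z up). The handle's back is 18 mm to -x of it, the trigger's front 28 mm to +x when free and about 18 mm when fully squeezed, so fingers that come from above and close along x, centred here, squeeze the trigger
- trigger (a joint): squeeze of the trigger in rad: 0 = free, 0.24 = fully squeezed; sprung, about 3 N to start and 8 N fully squeezed, springs back when let go
- bracket1: brass clock bracket, one of up to five alike (some may be absent), 0.2 to 0.36 kg: a flat foot 80 mm (x) by 44 mm (y), 6 mm thick, with an upright web 50 mm (x) by 12 mm (y) standing 30 mm above the middle of the foot (36 mm overall). Origin: centre of the foot's underside, z up through the web. The same either way round
- bracket2: brass clock bracket, one of up to five alike (some may be absent), 0.2 to 0.36 kg: a flat foot 80 mm (x) by 44 mm (y), 6 mm thick, with an upright web 50 mm (x) by 12 mm (y) standing 30 mm above the middle of the foot (36 mm overall). Origin: centre of the foot's underside, z up through the web. The same either way round
- bracket3: brass clock bracket, one of up to five alike (some may be absent), 0.2 to 0.36 kg: a flat foot 80 mm (x) by 44 mm (y), 6 mm thick, with an upright web 50 mm (x) by 12 mm (y) standing 30 mm above the middle of the foot (36 mm overall). Origin: centre of the foot's underside, z up through the web. The same either way round
- bracket4: brass clock bracket, one of up to five alike (some may be absent), 0.2 to 0.36 kg: a flat foot 80 mm (x) by 44 mm (y), 6 mm thick, with an upright web 50 mm (x) by 12 mm (y) standing 30 mm above the middle of the foot (36 mm overall). Origin: centre of the foot's underside, z up through the web. The same either way round
- bracket5: brass clock bracket, one of up to five alike (some may be absent), 0.2 to 0.36 kg: a flat foot 80 mm (x) by 44 mm (y), 6 mm thick, with an upright web 50 mm (x) by 12 mm (y) standing 30 mm above the middle of the foot (36 mm overall). Origin: centre of the foot's underside, z up through the web. The same either way round
- loupe: bystander, leave alone: black eyeglass loupe, 38 mm across, 42 mm tall; origin at the centre of its underside
- oil_jar: bystander, leave alone: amber glass oil jar with black cap, 42 mm across, 45 mm tall; origin at the centre of its underside
- brush: bystander, leave alone: small brush with wooden handle, 150 mm long, lying flat (x along it); origin at the centre of its underside (middle of its length)
- bulb: bystander, leave alone: blue rubber blower bulb standing in a yellow ring, 64 mm across, 100 mm tall; origin at the centre of its underside
- holder: bystander, leave alone: round steel movement holder with a brass movement, 80 mm across, 20 mm tall; origin at the centre of its underside
- flask: bystander, leave alone: white plastic bottle, 56 mm across, 100 mm tall; origin at the centre of its underside
Things that resemble listed ones, but are neither listed nor needed, are in the scene too. Leave any purple look-alike of the bracket4 alone.

How it is judged:
By the outcome, as a careful person would: the job done as asked, in the order asked, and still so for the second after the job is handed in, with the robot touching nothing.
Of bracket1, bracket2, bracket3, bracket4, bracket5 only 3 to 5 are there at a start; the rules pass over those that are not, and their reading is None.
At some moment in a run one of bracket1, bracket2, bracket3, bracket4, bracket5 may be knocked a few centimetres aside while the robot is not near it.
It also fails if it takes over 210 s, if anything falls off the work surface, if the arm or the gripper's body presses on something with over 40 N, if the wrist force passes 120 N, or if a joint passes its speed limit or range.

## Working session

There is one attempt and no reset: what is moved stays moved. The work goes in short steps, Python scripts to look and compute and a tool call to move; the robot and the scene stay as the last step left them, time stands still between calls to the robot, and variables do not carry over. Pictures are saved under pics/ and viewed, about 12 in all and at most 16, crops included, and the job is handed in when it is done.

Besides the shell and the picture viewer there is one more tool, called as name(argument=value, ...), one argument or row to a line, values as JSON. jog_arm: Moves the arm, as the interface text tells. Its arguments: {"type":"object","properties":{"motion":{"type":"array"},"fingers":{"type":"number"},"grip_force":{"type":"number"}},"required":["motion"]}

```bash
mkdir -p pics; ls
cat > h.py <<'E'
import numpy as np, cv2
from workcell import bot, viewer
def cam(n):
    p,d=viewer.read_camera(n); i=viewer.camera_info(n); return p,d,i
def pts(d,i):
    f=240/np.tan(np.radians(i["vertical_fov"])/2)
    v,u=np.mgrid[0:480,0:640]
    c=np.stack([(u-i["cx"])/f*d,(v-i["cy"])/f*d,d],-1)
    w=(c-np.array(i["t"]))@np.array(i["R"])
    w[d==0]=np.nan
    return w
E
python3 - <<'E'
from h import *
for n in("top","side"):
    p,d,i=cam(n); np.savez(f"{n}0.npz",p=p,d=d); cv2.imwrite(f"pics/{n}0.png",p[:,:,::-1]); print(n,i)
print(bot.read_state())
E
```

```text
pics
top {'vertical_fov': 50.99657508036611, 'cx': 315.6206320420137, 'cy': 242.92265533457194, 'R': array([[-0.02132151, -0.99963667, -0.01648982],
       [-0.99725979,  0.0224337 , -0.07049569],
       [ 0.07084001,  0.01494156, -0.99737578]]), 't': array([0.01551228, 0.51107951, 1.43610157])}
side {'vertical_fov': 44.49274734941315, 'cx': 319.18966439857195, 'cy': 239.37720049246678, 'R': array([[-0.94225145, -0.3346689 ,  0.0126066 ],
       [-0.17642221,  0.46401238, -0.86808278],
       [ 0.28467069, -0.82017635, -0.49625937]]), 't': array([0.47501298, 0.19402507, 1.20963748])}
{'time': 0.1, 'q': array([-1.24089945e+00,  2.64673017e-01,  1.60524402e+00, -8.65610783e-06,
        1.27366242e+00, -3.68959636e-02]), 'joint_vel': array([ 4.02483602e-04, -2.84578642e-03, -2.35424844e-03, -7.08908338e-06,
       -1.69952438e-03, -1.00466943e-03]), 'joint_torque': array([ 3.36381681e-04, -5.16707432e+01, -3.68591309e+01, -2.33137303e-05,
        6.29700517e-03, -1.62171767e-05]), 'tool_pos': array([ 0.24185851, -0.62948666,  0.23008617]), 'tcp_rot': array([-3.08697588e+00, -5.72578188e-01,  4.68140640e-04]), 'wrist_force': array([ 0.55985987, -0.30401507,  0.33003262]), 'torque': array([-0.01889309, -0.04877744,  0.05789922]), 'width': 0.995902808009449}
```

View pics/top0.png

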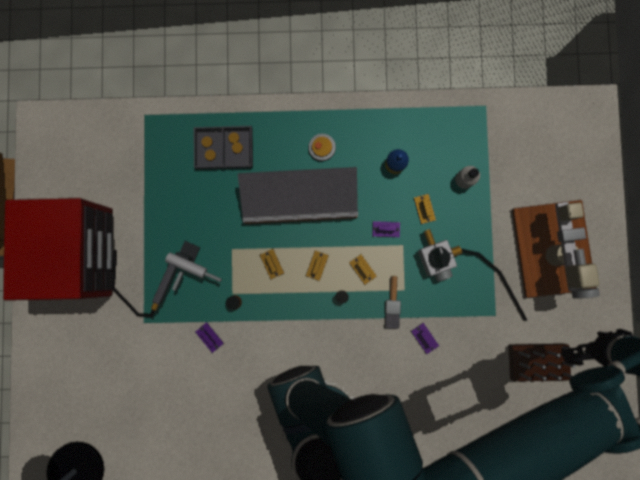

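View pics/side0.png

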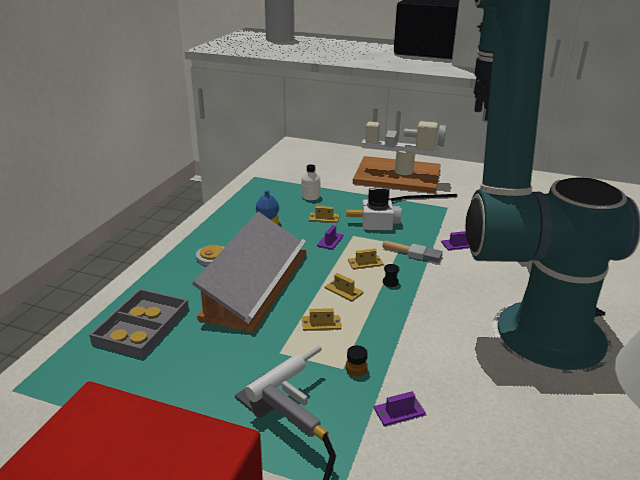

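Top view: four brass brackets at (271,264), (317,265), (362,269), (425,208). Three purple look-alikes at (386,229), (424,338), (209,337) are left alone. Regulator (438,260), gun (185,270), board (298,195). Next I measure them, with enlarged crops.

```bash
cat >> h.py <<'E'
def brass(p,w,zmin=-.02,zmax=.3):
    hsv=cv2.cvtColor(p,cv2.COLOR_RGB2HSV)
    m=((hsv[...,0]>14)&(hsv[...,0]<30)&(hsv[...,1]>140)&(hsv[...,2]>60)).astype(np.uint8)
    n,l,s,c=cv2.connectedComponentsWithStats(m)
    return [(l==k,s[k],c[k]) for k in range(1,n) if s[k][4]>60]
E
python3 - <<'E'
from h import *
z=np.load("top0.npz");p,d=z["p"],z["d"];i=viewer.camera_info("top");w=pts(d,i)
np.set_printoptions(precision=4,suppress=True)
print("bench z",np.nanmedian(w[300:310,200:220,2]))
for m,s,c in brass(p,w):
    r=cv2.minAreaRect(w[m][:,:2].astype(np.float32)*1000)
    print(c,s[4],"rect",r,"zmax",np.nanpercentile(w[m][:,2],[5,50,95]))
for n,(u,v) in dict(slopeTL=(243,177),slopeTR=(354,171),slBL=(246,210),slBR=(353,206),ledgL=(246,219),ledgR=(355,214),gunbarrel=(185,264),nozz=(215,280),knob=(439,258),handle=(165,287)).items(): print(n,w[v,u])
a=cv2.resize(p[215:315,395:495],(400,400),interpolation=3);b=cv2.resize(p[230:330,140:240],(400,400),interpolation=3)
cv2.imwrite("pics/c1.png",np.clip(np.hstack([a,b])[:,:,::-1]*1.3,0,255).astype(np.uint8))
E
```

```text
bench z 0.00041684244239217644
[235.0663 142.3554] 166 rect ((814.913330078125, 236.41690063476562), (59.73543167114258, 29.12026596069336), 16.777130126953125) zmax [0.0044 0.0101 0.0146]
[206.5 141.5] 78 rect ((820.0928344726562, 321.14599609375), (28.296249389648438, 28.0783748626709), 26.761276245117188) zmax [0.0032 0.0094 0.0143]
[321.9417 146.2667] 240 rect ((794.9832763671875, -18.891056060791016), (37.76500701904297, 56.93880081176758), 54.460235595703125) zmax [0.0154 0.0206 0.0255]
[209.8846 154.6667] 78 rect ((780.1160278320312, 310.4237060546875), (29.005311965942383, 26.942506790161133), 72.50276184082031) zmax [0.0055 0.0097 0.0149]
[  8.5773 177.164 ] 317 rect ((844.4500732421875, 1265.1199951171875), (161.177490234375, 52.60235595703125), 3.710937023162842) zmax [-0.5609 -0.5508 -0.5411]
[424.5816 208.3571] 294 rect ((605.7232666015625, -314.7991027832031), (75.57025909423828, 40.355709075927734), 16.429983139038086) zmax [0.0019 0.0079 0.0388]
[429.4426 237.2295] 61 rect ((518.8958740234375, -319.9113464355469), (37.473270416259766, 13.409418106079102), 17.335716247558594) zmax [0.0347 0.0395 0.0434]
[271.4985 263.5701] 335 rect ((454.5548095703125, 134.07058715820312), (76.23980712890625, 35.83423614501953), 28.577972412109375) zmax [0.0015 0.0074 0.0382]
[316.7606 265.1364] 330 rect ((447.225341796875, 2.677623748779297), (39.44925308227539, 74.45975494384766), 68.63410949707031) zmax [0.0015 0.0076 0.0384]
[362.7143 268.8506] 308 rect ((433.4869079589844, -129.62445068359375), (74.13468170166016, 40.13570022583008), 33.816184997558594) zmax [0.0023 0.0083 0.0387]
slopeTL [0.6939 0.2008 0.0923]
slopeTR [ 0.7023 -0.107   0.0962]
slBL [0.6082 0.2009 0.0441]
slBR [ 0.6128 -0.1049  0.0424]
ledgL [0.5819 0.2006 0.0479]
ledgR [ 0.5905 -0.1105  0.0354]
gunbarrel [0.4568 0.3684 0.0731]
nozz [0.4107 0.2994 0.0063]
knob [ 0.4575 -0.3337  0.0856]
handle [0.3941 0.4259 0.0682]
```

View pics/c1.png

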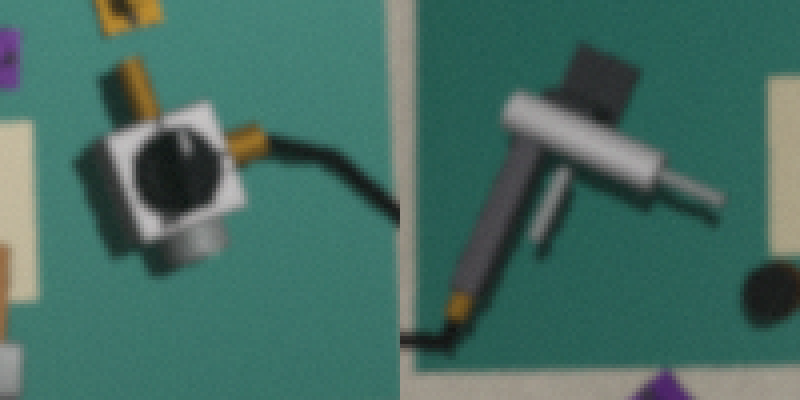

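The crop shows the regulator with the white mark at the knob's upper right and the gauge pointing down-image. The gun's nozzle points right-down, with the handle at lower left and the trigger beside it. Next, precise fits from both cameras.

```bash
cat >> h.py <<'E'
def pca(P):
    P=np.asarray(P)[:,:2]; r=cv2.minAreaRect((P*1000).astype(np.float32))
    c=P.mean(0); e,v=np.linalg.eigh(np.cov((P-c).T)); a=v[:,1]
    return c, (np.arctan2(a[1],a[0])+np.pi/2)%np.pi-np.pi/2, np.round(r[0],1), np.round(r[1],1)
def cloud():
    out=[]
    for n in("top","side"):
        p,d,i=cam(n); out.append((p,pts(d,i)))
    return out
def brackets(cl):
    for p,w in cl:
        for m,s,c in brass(p,w):
            P=w[m]; P=P[~np.isnan(P[:,0])]
            if len(P)<60 or not(.25<np.median(P[:,0])<.78 and abs(np.median(P[:,1]))<.5): continue
            T=P[P[:,2]>np.nanmin(P[:,2])*0+np.percentile(P[:,2],97)-.008]
            c2,a,r,s2=pca(P); t,at,rt,st=pca(T)
            print(np.round(c),"all",np.round(c2,4),round(a,3),r,s2,"| top",np.round(t,4),round(at,3),rt,st,"z",np.round(np.percentile(P[:,2],[5,97]),3))
E
python3 - <<'E'
from h import *
np.set_printoptions(precision=4,suppress=True)
cl=cloud(); brackets(cl)
for p,w in cl:
    print("---")
    box=lambda x0,x1,y0,y1,z0,z1:(w[...,0]>x0)&(w[...,0]<x1)&(w[...,1]>y0)&(w[...,1]<y1)&(w[...,2]>z0)&(w[...,2]<z1)
    g=p.max(-1).astype(int)
    reg=box(.38,.54,-.41,-.26,.02,.2)
    for n,m in (("block top",reg&box(0,1,-1,1,.047,.062)&(g>90)),("knob",reg&box(0,1,-1,1,.066,.12)),("bar",reg&box(0,1,-1,1,.094,.12)),("mark",reg&box(0,1,-1,1,.08,.12)&(g>110))):
        if m.sum()>3: print(n,m.sum(),*pca(w[m]),np.round(np.percentile(w[m][:,2],[5,50,95]),3))
    gun=box(.3,.52,.28,.48,.04,.1); hsv=cv2.cvtColor(p,cv2.COLOR_RGB2HSV)
    bright=gun&(g>120)&(hsv[...,1]<60); dark=gun&(g<115)&(hsv[...,1]<60)
    for n,m in (("barrel+trig",bright),("handle",dark)):
        mm=m.astype(np.uint8); k,l,s,c=cv2.connectedComponentsWithStats(mm)
        for j in range(1,k):
            if s[j][4]>8: print(n,s[j][4],c[j],*pca(w[l==j]),np.round(np.percentile(w[l==j][:,2],[5,50,95]),3))
    sl=box(.55,.75,-.13,.23,.04,.115)&(hsv[...,1]<50)
    if sl.sum()>500:
        P=w[sl]; k=np.abs(P[:,2]-(.035+(P[:,0]-.60)*.577))<.012; P=P[k]
        A=np.c_[P[:,:2],np.ones(len(P))]; co=np.linalg.lstsq(A,P[:,2],rcond=None)[0]; r=np.abs(P[:,2]-A@co)<.004
        co=np.linalg.lstsq(A[r],P[r,2],rcond=None)[0]; print("plane",co,"yaw",np.arctan2(co[1],co[0]),"pitch",np.degrees(np.arctan(np.hypot(*co[:2]))))
        R=P[r]; print(*pca(R), "z35 line x at y=.05:",(.035-co[2]-co[1]*.05)/co[0], "ymin/max",np.percentile(R[:,1],[.5,99.5]))
E
```

```text
[210. 155.] all [0.78   0.3113] 0.625 [780.5 310.6] [27.3 27.2] | top [0.779  0.3107] 0.286 [780.1 310.2] [26.1 27.2] z [0.005 0.016]
[425. 208.] all [ 0.6051 -0.3137] 0.258 [ 605.4 -314.5] [75.9 43.1] | top [ 0.6071 -0.3144] 0.216 [ 607.4 -314.3] [49.6 12. ] z [0.002 0.039]
[429. 237.] all [ 0.5191 -0.3193] 0.324 [ 519.5 -320. ] [38.4 13.9] | top [ 0.5191 -0.3191] 0.325 [ 519.2 -319.2] [38.4 12.2] z [0.035 0.044]
[271. 263.] all [0.4548 0.1335] 0.405 [454.9 134.7] [75.2 40.8] | top [0.4558 0.1346] 0.415 [455.7 134.8] [48.6 12.3] z [0.001 0.039]
[317. 265.] all [0.4474 0.0023] -0.358 [447.2   2.7] [39.2 74.5] | top [0.4488 0.0028] -0.373 [448.8   2.7] [11.9 49.6] z [0.001 0.039]
[363. 269.] all [ 0.4335 -0.1295] 0.601 [ 433.1 -129.5] [74.5 39.8] | top [ 0.4361 -0.1284] 0.612 [ 434.7 -129.4] [49.3 12.3] z [0.001 0.04 ]
[324. 215.] all [ 0.6004 -0.3103] 0.286 [ 601.6 -313.6] [78.2 52.8] | top [ 0.6022 -0.3133] 0.19 [ 601.7 -313.7] [45.3 20.5] z [0.002 0.036]
[354. 213.] all [ 0.5148 -0.315 ] 0.375 [ 515.1 -316.6] [41.1 24.8] | top [ 0.5148 -0.3163] 0.355 [ 515.2 -317.2] [41.1 24.3] z [
[... 2380 characters left out ...]
.7] [11.2 62.5] [0.063 0.065 0.067]
barrel+trig 20 [305.35 419.6 ] [0.3674 0.4519] -0.4294081547847721 [368.5 451.6] [ 3.2 30.4] [0.066 0.068 0.071]
handle 44 [311.3636 355.0682] [0.4144 0.2967] 1.1472181133746222 [416.2 300. ] [42.7  8.4] [0.055 0.058 0.061]
handle 1383 [286.4281 402.2957] [0.4124 0.4206] -0.6270641419719842 [399.3 411.5] [117.7 137.8] [0.049 0.062 0.069]
handle 51 [327.9216 444.9412] [0.3237 0.4703] -0.6438680840544322 [322.4 470.6] [ 6.1 24.3] [0.041 0.049 0.057]
plane [ 0.5707  0.0151 -0.3033] yaw 0.026525636433850575 pitch 29.724186867492552
[0.6514 0.0679] -1.5446400475718574 [650.2  48.1] [110.8 337.4] z35 line x at y=.05: 0.5913274563044499 ymin/max [-0.1154  0.2137]
```

Estimates, averaging the two cameras:

| Item | Position (m) | Yaw (rad) |
|---|---|---|
| Knob | (0.459, -0.339) | 0.275 |
| B1 | (0.454, 0.135) | 0.405 |
| B2 | (0.4465, 0.0035) | -0.37 |
| B3 | (0.433, -0.1285) | 0.61 |
| B4 | (0.6045, -0.314) | 0.215 |
| Board ledge | x≈0.594 at y=0.05 | 0.027 |
| Squeeze point | ≈(0.409, 0.42) | -2.007 (gun) |

Now to the knob.

jog_arm(
  motion=[
    {"dx":2.41,"dy":3.23,"turn":-0.01},
    {"dx":2.41,"dy":3.23,"turn":-0.01},
    {"dx":2.41,"dy":3.23,"turn":-0.01},
    {"dx":2.41,"dy":3.23,"turn":-0.01},
    {"dx":2.41,"dy":3.23,"turn":-0.01},
    {"dx":2.41,"dy":3.23,"turn":-0.01},
    {"dx":2.41,"dy":3.23,"turn":-0.01},
    {"dx":2.41,"dy":3.23,"turn":-0.01},
    {"dx":2.41,"dy":3.23,"turn":-0.01},
    {},
    {},
  ],
  fingers=5,
)

```text
validation failed for argument at $.mo...
```

jog_arm(
  motion=[
    {"dz":-3},
    {"dz":-3},
    {"dz":-3},
    {"dz":-3},
    {"dz":-2},
    {"dz":-1},
    {},
    {},
  ],
)

```text
validation failed for argument at $.mo...
```

```bash
cat >> h.py <<'E'
def st():
    s=bot.read_state(); r=s["tcp_rot"]; a=2*np.arctan2(r[1],r[0]); b=(a-np.pi/2+np.pi)%(2*np.pi)-np.pi
    print("t",round(s["time"],2),"pos",np.round(s["tool_pos"],4),"phi",round((a+np.pi/2)%np.pi-np.pi/2,3),"beta",round(b,3),"tilt",round(np.linalg.norm(r),3),"q6",round(s["q"][5],2),"F",np.round(s["wrist_force"],1),"T",np.round(s["torque"],2),"w_mm",round(s["width"]*85.4,1))
def snap(n,f,u0,u1,v0,v1,k=4):
    p,d,i=cam(n); c=cv2.resize(p[v0:v1,u0:u1],None,fx=k,fy=k,interpolation=3); cv2.imwrite(f"pics/{f}.png",np.clip(c[:,:,::-1]*1.2,0,255).astype(np.uint8))
E
python3 -c "
from h import *
st(); snap('side','k1',310,460,140,260,5)"
```

```text
t 0.2 pos [ 0.2419 -0.6297  0.2304] phi 0.367 beta -1.204 tilt 3.14 q6 -0.04 F [0.1 0.  0.1] T [-0.01  0.02 -0.05] w_mm 85.4
```

View pics/k1.png

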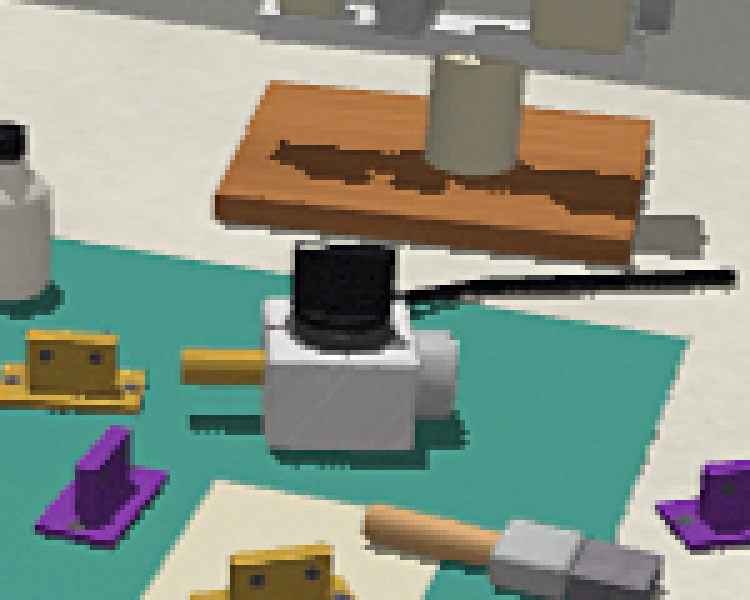

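The arm did not move because the rows were refused; the crop shows only the regulator and its bar, seen broadside. I'll give all four keys in every row.

jog_arm(
  motion=[
    {"dx":2.41,"dy":3.23,"dz":0,"turn":-0.01},
    {"dx":2.41,"dy":3.23,"dz":0,"turn":-0.01},
    {"dx":2.41,"dy":3.23,"dz":0,"turn":-0.01},
    {"dx":2.41,"dy":3.23,"dz":0,"turn":-0.01},
    {"dx":2.41,"dy":3.23,"dz":0,"turn":-0.01},
    {"dx":2.41,"dy":3.23,"dz":0,"turn":-0.01},
    {"dx":2.41,"dy":3.23,"dz":0,"turn":-0.01},
    {"dx":2.41,"dy":3.23,"dz":0,"turn":-0.01},
    {"dx":2.41,"dy":3.23,"dz":0,"turn":-0.01},
    {"dx":0,"dy":0,"dz":0,"turn":0},
    {"dx":0,"dy":0,"dz":0,"turn":0},
  ],
  fingers=5,
)

```text
time: 1.17
tool_pos: [0.4601, -0.3375, 0.2313]
tcp_rot: [3.11, 0.44, -0.0]
wrist_force: [0.2, -0.1, -0.6]
width: 0.583
```

jog_arm(
  motion=[
    {"dx":0,"dy":0,"dz":-4,"turn":0},
    {"dx":0,"dy":0,"dz":-4,"turn":0},
    {"dx":0,"dy":0,"dz":-3,"turn":0},
    {"dx":0,"dy":0,"dz":-1,"turn":0},
    {"dx":0,"dy":0,"dz":0,"turn":0},
    {"dx":0,"dy":0,"dz":0,"turn":0},
  ],
)

```text
time: 1.67
tool_pos: [0.4587, -0.3405, 0.1117]
tcp_rot: [3.112, 0.431, -0.0]
wrist_force: [0.5, -0.3, 0.2]
width: 0.585
```

```bash
python3 -c "
from h import *
st(); snap('side','k2',310,460,120,240,5)"
```

```text
t 1.67 pos [ 0.4587 -0.3405  0.1117] phi 0.276 beta -1.295 tilt 3.142 q6 0.61 F [ 0.5 -0.3  0.2] T [-0.02  0.    0.02] w_mm 49.9
```

View pics/k2.png

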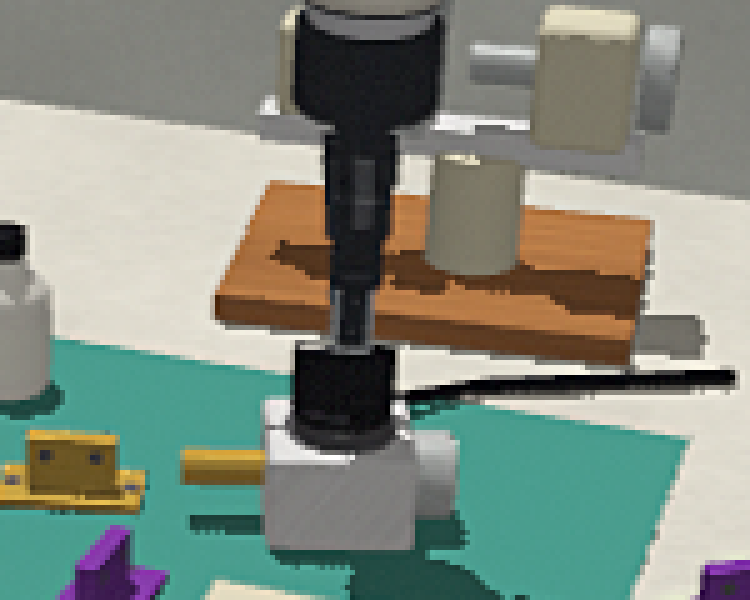

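The fingers straddle the bar, about 2 to 3 mm short in +x (finger at 352, bar at 343). I'll shift 2 mm, go down and grip.

jog_arm(
  motion=[
    {"dx":0.2,"dy":0.1,"dz":-1.5,"turn":0},
    {"dx":0,"dy":0,"dz":-1.5,"turn":0},
    {"dx":0,"dy":0,"dz":-0.6,"turn":0},
    {"dx":0,"dy":0,"dz":0,"turn":0},
    {"dx":0,"dy":0,"dz":0,"turn":0},
  ],
)

```text
time: 2.13
tool_pos: [0.4617, -0.3393, 0.0769]
tcp_rot: [3.11, 0.433, 0.002]
wrist_force: [0.2, 0.2, 0.2]
width: 0.581
```

jog_arm(
  motion=[
    {"dx":0,"dy":0,"dz":0,"turn":0},
    {"dx":0,"dy":0,"dz":0,"turn":0},
    {"dx":0,"dy":0,"dz":0,"turn":0},
    {"dx":0,"dy":0,"dz":0,"turn":0},
    {"dx":0,"dy":0,"dz":0,"turn":0},
    {"dx":0,"dy":0,"dz":0,"turn":0},
  ],
  fingers=0,
  grip_force=60,
)

```text
time: 2.63
tool_pos: [0.4622, -0.3403, 0.0767]
tcp_rot: [3.108, 0.433, 0.004]
wrist_force: [1.1, -5.6, 2.6]
width: 0.172
```

```bash
python3 -c "
from h import *
st()"
```

```text
t 2.63 pos [ 0.4622 -0.3403  0.0767] phi 0.277 beta -1.294 tilt 3.138 q6 0.62 F [ 1.1 -5.6  2.6] T [-0.83 -0.07 -0.01] w_mm 14.7
```

jog_arm(
  motion=[
    {"dx":0,"dy":-0.1,"dz":-0.3,"turn":0},
    {"dx":0,"dy":0,"dz":-0.3,"turn":0},
    {"dx":0,"dy":0,"dz":-0.2,"turn":0},
    {"dx":0,"dy":0,"dz":0,"turn":0},
    {"dx":0,"dy":0,"dz":0,"turn":0},
    {"dx":0,"dy":0,"dz":0,"turn":0},
  ],
)

```text
time: 3.13
tool_pos: [0.4622, -0.3403, 0.0689]
tcp_rot: [3.109, 0.433, 0.003]
wrist_force: [0.4, -1.9, 7.6]
width: 0.173
```

```bash
python3 -c "
from h import *
st()"
```

```text
t 3.13 pos [ 0.4622 -0.3403  0.0689] phi 0.277 beta -1.294 tilt 3.139 q6 0.62 F [ 0.4 -1.9  7.6] T [-0.21  0.06  0.07] w_mm 14.8
```

jog_arm(
  motion=[
    {"dx":0,"dy":0,"dz":-0.15,"turn":0},
    {"dx":0,"dy":0,"dz":0,"turn":0},
    {"dx":0,"dy":0,"dz":0,"turn":-0.05},
    {"dx":0,"dy":0,"dz":0,"turn":-0.1},
    {"dx":0,"dy":0,"dz":0,"turn":-0.1},
    {"dx":0,"dy":0,"dz":0,"turn":-0.1},
    {"dx":0,"dy":0,"dz":0,"turn":-0.1},
    {"dx":0,"dy":0,"dz":0,"turn":0},
  ],
)

```text
time: 3.8
tool_pos: [0.4625, -0.3415, 0.0689]
tcp_rot: [3.126, -0.277, 0.005]
wrist_force: [-2.6, -3.3, 14.6]
width: 0.173
```

```bash
python3 -c "
from h import *
st()"
```

```text
t 3.8 pos [ 0.4625 -0.3415  0.0689] phi -0.177 beta -1.748 tilt 3.138 q6 1.07 F [-2.6 -3.3 14.6] T [-0.37  0.55 -0.03] w_mm 14.8
```

jog_arm(
  motion=[
    {"dx":0,"dy":0,"dz":0,"turn":-0.11},
    {"dx":0,"dy":0,"dz":0,"turn":-0.11},
    {"dx":0,"dy":0,"dz":0,"turn":-0.11},
    {"dx":0,"dy":0,"dz":0,"turn":-0.11},
    {"dx":0,"dy":0,"dz":0,"turn":-0.11},
    {"dx":0,"dy":0,"dz":0,"turn":-0.11},
    {"dx":0,"dy":0,"dz":0,"turn":-0.11},
    {"dx":0,"dy":0,"dz":0,"turn":-0.11},
    {"dx":0,"dy":0,"dz":0,"turn":-0.11},
    {"dx":0,"dy":0,"dz":0,"turn":-0.1},
    {"dx":0,"dy":0,"dz":0,"turn":0},
  ],
)

```text
time: 4.72
tool_pos: [0.4609, -0.3434, 0.0688]
tcp_rot: [2.529, -1.854, 0.007]
wrist_force: [-8.4, -9.8, 16.0]
width: 0.178
```

```bash
python3 -c "
from h import *
st()"
```

```text
t 4.72 pos [ 0.4609 -0.3434  0.0688] phi -1.265 beta -2.836 tilt 3.136 q6 2.16 F [-8.4 -9.8 16. ] T [-1.52  1.35  0.31] w_mm 15.2
```

jog_arm(
  motion=[
    {"dx":-0.1,"dy":-0.1,"dz":0,"turn":-0.03},
    {"dx":-0.1,"dy":-0.1,"dz":0,"turn":-0.03},
    {"dx":0,"dy":0,"dz":0,"turn":0},
    {"dx":0,"dy":0,"dz":0,"turn":0},
    {"dx":0,"dy":0,"dz":0,"turn":0},
  ],
)

```text
time: 5.13
tool_pos: [0.4607, -0.3437, 0.0689]
tcp_rot: [2.481, -1.924, 0.009]
wrist_force: [-1.9, -2.1, 13.7]
width: 0.173
```

```bash
python3 -c "
from h import *
st()"
```

```text
t 5.13 pos [ 0.4607 -0.3437  0.0689] phi -1.319 beta -2.89 tilt 3.139 q6 2.21 F [-1.9 -2.1 13.7] T [-0.48  0.26  1.18] w_mm 14.8
```

Turned 1.6 rad, with torque of 1.2 N·m at the stop. Ease off, let it rise, and release.

jog_arm(
  motion=[
    {"dx":0,"dy":0,"dz":0,"turn":0.03},
    {"dx":0,"dy":0,"dz":0.3,"turn":0},
    {"dx":0,"dy":0,"dz":0.3,"turn":0},
    {"dx":0,"dy":0,"dz":0.3,"turn":0},
    {"dx":0,"dy":0,"dz":0,"turn":0},
    {"dx":0,"dy":0,"dz":0,"turn":0},
    {"dx":0,"dy":0,"dz":0,"turn":0},
  ],
)

```text
time: 5.72
tool_pos: [0.4606, -0.3436, 0.0759]
tcp_rot: [2.508, -1.888, 0.009]
wrist_force: [2.4, -5.9, 2.8]
width: 0.175
```

```bash
python3 -c "
from h import *
st()"
```

```text
t 5.72 pos [ 0.4606 -0.3436  0.0759] phi -1.291 beta -2.861 tilt 3.14 q6 2.18 F [ 2.4 -5.9  2.8] T [-1.06 -0.49  0.79] w_mm 14.9
```

jog_arm(
  motion=[
    {"dx":0,"dy":0,"dz":0,"turn":0},
    {"dx":0,"dy":0,"dz":0,"turn":0},
    {"dx":0,"dy":0,"dz":0,"turn":0},
    {"dx":0,"dy":0,"dz":0,"turn":0},
    {"dx":0,"dy":0,"dz":2,"turn":0},
    {"dx":0,"dy":0,"dz":4,"turn":0},
    {"dx":0,"dy":0,"dz":4,"turn":0},
    {"dx":0,"dy":0,"dz":4,"turn":0},
    {"dx":0,"dy":0,"dz":0,"turn":0},
  ],
  fingers=5,
)

```text
time: 6.47
tool_pos: [0.463, -0.3443, 0.2243]
tcp_rot: [2.507, -1.893, 0.023]
wrist_force: [1.0, -0.6, 2.2]
width: 0.589
```

jog_arm(
  motion=[
    {"dx":1.18,"dy":0.25,"dz":0,"turn":0.125},
    {"dx":1.18,"dy":0.25,"dz":0,"turn":0.125},
    {"dx":1.18,"dy":0.25,"dz":-1,"turn":0.125},
    {"dx":1.18,"dy":0.25,"dz":-1,"turn":0.125},
    {"dx":1.18,"dy":0.25,"dz":-1,"turn":0.125},
    {"dx":1.18,"dy":0.25,"dz":-1,"turn":0.125},
    {"dx":1.18,"dy":0.25,"dz":-1,"turn":0.125},
    {"dx":1.18,"dy":0.25,"dz":-1,"turn":0.125},
    {"dx":1.18,"dy":0.25,"dz":-1,"turn":0.125},
    {"dx":1.18,"dy":0.25,"dz":-1,"turn":0.125},
    {"dx":1.18,"dy":0.25,"dz":-1,"turn":0.125},
    {"dx":1.18,"dy":0.25,"dz":-1,"turn":0.125},
  ],
)

```text
time: 7.47
tool_pos: [0.6005, -0.3106, 0.1132]
tcp_rot: [-3.122, -0.334, 0.002]
wrist_force: [0.2, 0.2, 0.7]
width: 0.585
```

jog_arm(
  motion=[
    {"dx":0,"dy":0,"dz":-2,"turn":0},
    {"dx":0,"dy":0,"dz":-2,"turn":0},
    {"dx":0,"dy":0,"dz":-1,"turn":0},
    {"dx":0,"dy":0,"dz":0,"turn":0},
    {"dx":0,"dy":0,"dz":0,"turn":0},
  ],
  fingers=4,
)

```text
time: 7.88
tool_pos: [0.5996, -0.3109, 0.0636]
tcp_rot: [-3.123, -0.324, 0.003]
wrist_force: [0.9, 0.1, -0.1]
width: 0.466
```

```bash
python3 -c "
from h import *
st(); snap('side','b4',270,420,130,250,5); brackets(cloud()[:1])"
```

```text
t 7.88 pos [ 0.5996 -0.3109  0.0636] phi 0.207 beta -1.364 tilt 3.14 q6 0.85 F [ 0.9  0.1 -0.1] T [-0.08  0.03  0.05] w_mm 39.8
[317. 265.] all [0.4471 0.0022] -0.368 [447.3   2.6] [39.3 74.8] | top [0.4483 0.003 ] -0.369 [448.8   2.8] [11.9 49.6] z [0.001 0.039]
[261. 272.] all [0.4306 0.1647] 0.404 [430.2 165.8] [74.1 40. ] | top [0.4313 0.1657] 0.423 [432.1 165.9] [50.2 12.4] z [0.001 0.039]
[365. 271.] all [ 0.4258 -0.1361] 0.317 [ 427.7 -133. ] [61.8 40.4] | top [ 0.433  -0.1312] 0.573 [ 432.6 -130.8] [44.9 12.3] z [0.001 0.04 ]
```

View pics/b4.png

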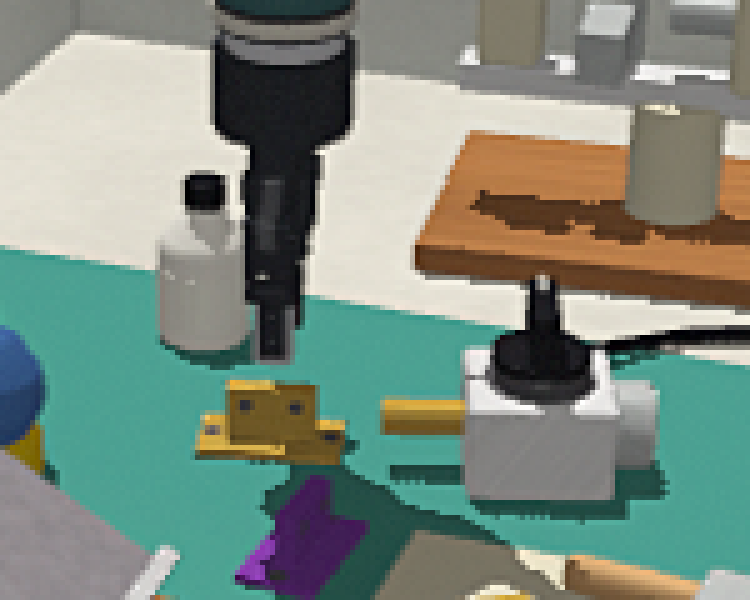

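The knob is turned 90° (bar seen end-on) and up: air on. B1 has been knocked to (0.429, 0.166). The fingers (273,330) sit above B4's web (272,415). Going down to grip.

jog_arm(
  motion=[
    {"dx":0.2,"dy":-0.3,"dz":-1.5,"turn":0},
    {"dx":0,"dy":0,"dz":-1.5,"turn":0},
    {"dx":0,"dy":0,"dz":-1,"turn":0},
    {"dx":0,"dy":0,"dz":-0.7,"turn":0},
    {"dx":0,"dy":0,"dz":0,"turn":0},
    {"dx":0,"dy":0,"dz":0,"turn":0},
  ],
)

```text
time: 8.53
tool_pos: [0.6016, -0.3139, 0.0163]
tcp_rot: [-3.123, -0.324, 0.003]
wrist_force: [0.7, 0.0, -0.0]
width: 0.467
```

jog_arm(
  motion=[
    {"dx":0,"dy":0,"dz":0,"turn":0},
    {"dx":0,"dy":0,"dz":0,"turn":0},
    {"dx":0,"dy":0,"dz":0,"turn":0},
    {"dx":0,"dy":0,"dz":0,"turn":0},
    {"dx":0,"dy":0,"dz":0,"turn":0},
    {"dx":0,"dy":0,"dz":0,"turn":0},
  ],
  fingers=0,
  grip_force=30,
)

```text
time: 9.03
tool_pos: [0.6033, -0.3149, 0.0188]
tcp_rot: [3.124, 0.324, 0.002]
wrist_force: [0.3, -1.0, 3.1]
width: 0.135
```

```bash
python3 -c "
from h import *
st()"
```

```text
t 9.03 pos [ 0.6033 -0.3149  0.0188] phi 0.207 beta -1.364 tilt 3.14 q6 0.85 F [ 0.3 -1.   3.1] T [-0.06 -0.1   0.07] w_mm 11.5
```

jog_arm(
  motion=[
    {"dx":0,"dy":0,"dz":4,"turn":0},
    {"dx":0,"dy":0,"dz":4,"turn":0},
    {"dx":0,"dy":0,"dz":4,"turn":0},
    {"dx":0.56,"dy":3.57,"dz":1,"turn":-0.026},
    {"dx":0.56,"dy":3.57,"dz":1,"turn":-0.026},
    {"dx":0.56,"dy":3.57,"dz":0,"turn":-0.026},
    {"dx":0.56,"dy":3.57,"dz":0,"turn":-0.026},
    {"dx":0.56,"dy":3.57,"dz":0,"turn":-0.026},
    {"dx":0.56,"dy":3.57,"dz":0,"turn":-0.026},
    {"dx":0.56,"dy":3.57,"dz":0,"turn":-0.026},
    {"dx":0,"dy":0,"dz":0,"turn":0},
    {"dx":0,"dy":0,"dz":0,"turn":0},
  ],
)

```text
time: 10.03
tool_pos: [0.6409, -0.062, 0.1566]
tcp_rot: [-3.141, -0.045, 0.004]
wrist_force: [-0.0, -0.5, -2.7]
width: 0.132
```

```bash
python3 -c "
from h import *
st(); snap('side','b4b',180,330,130,280,5)"
```

```text
t 10.03 pos [ 0.6409 -0.062   0.1566] phi 0.029 beta -1.542 tilt 3.141 q6 1.41 F [-0.  -0.5 -2.7] T [-0.07 -0.03 -0.02] w_mm 11.3
```

View pics/b4b.png

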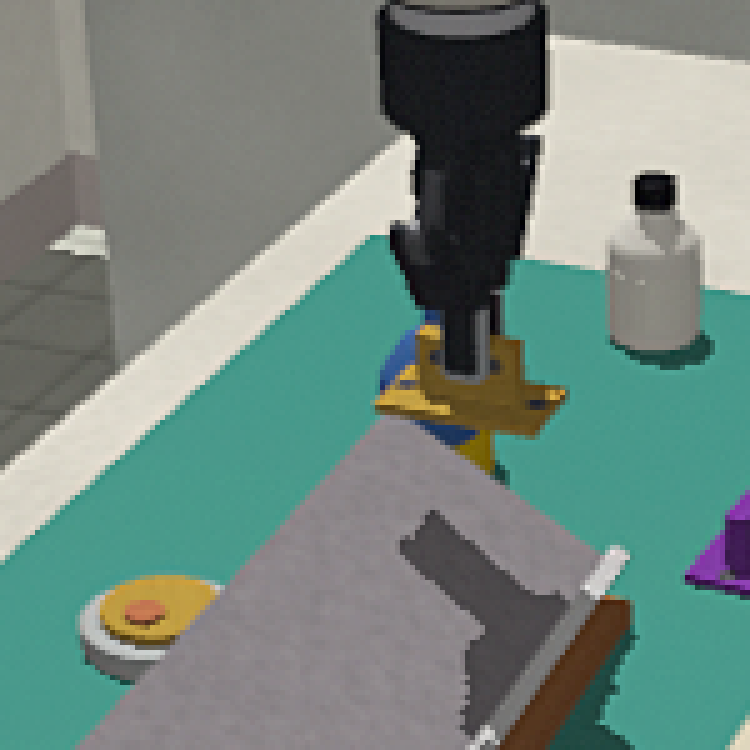

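B4 is held level, centred, with its fingertips about 10 mm above the foot. Lower it onto the slope.

jog_arm(
  motion=[
    {"dx":0,"dy":0,"dz":-2.5,"turn":0},
    {"dx":0,"dy":0,"dz":-2,"turn":0},
    {"dx":0,"dy":0,"dz":-0.6,"turn":0},
    {"dx":0,"dy":0,"dz":-0.3,"turn":0},
    {"dx":-0.1,"dy":0,"dz":-0.3,"turn":0},
    {"dx":0,"dy":0,"dz":0,"turn":0},
    {"dx":0,"dy":0,"dz":0,"turn":0},
  ],
)

```text
time: 10.67
tool_pos: [0.6387, -0.0657, 0.1018]
tcp_rot: [-3.141, -0.037, 0.007]
wrist_force: [-8.2, -0.6, 3.6]
width: 0.128
```

```bash
python3 -c "
from h import *
st()"
```

```text
t 10.67 pos [ 0.6387 -0.0657  0.1018] phi 0.024 beta -1.547 tilt 3.142 q6 1.41 F [-8.2 -0.6  3.6] T [0.07 1.22 0.01] w_mm 11.0
```

jog_arm(
  motion=[
    {"dx":-0.15,"dy":0,"dz":-0.3,"turn":0},
    {"dx":-0.15,"dy":0,"dz":-0.3,"turn":0},
    {"dx":-0.15,"dy":0,"dz":-0.3,"turn":0},
    {"dx":0,"dy":0,"dz":0,"turn":0},
  ],
)

```text
time: 11.0
tool_pos: [0.6356, -0.0657, 0.0943]
tcp_rot: [3.141, 0.037, -0.001]
wrist_force: [-7.5, 0.7, 6.6]
width: 0.133
```

```bash
python3 -c "
from h import *
st(); snap('side','b4c',180,330,130,280,5)"
```

```text
t 11.0 pos [ 0.6356 -0.0657  0.0943] phi 0.024 beta -1.547 tilt 3.141 q6 1.41 F [-7.5  0.7  6.6] T [0.09 0.94 0.01] w_mm 11.3
```

View pics/b4c.png

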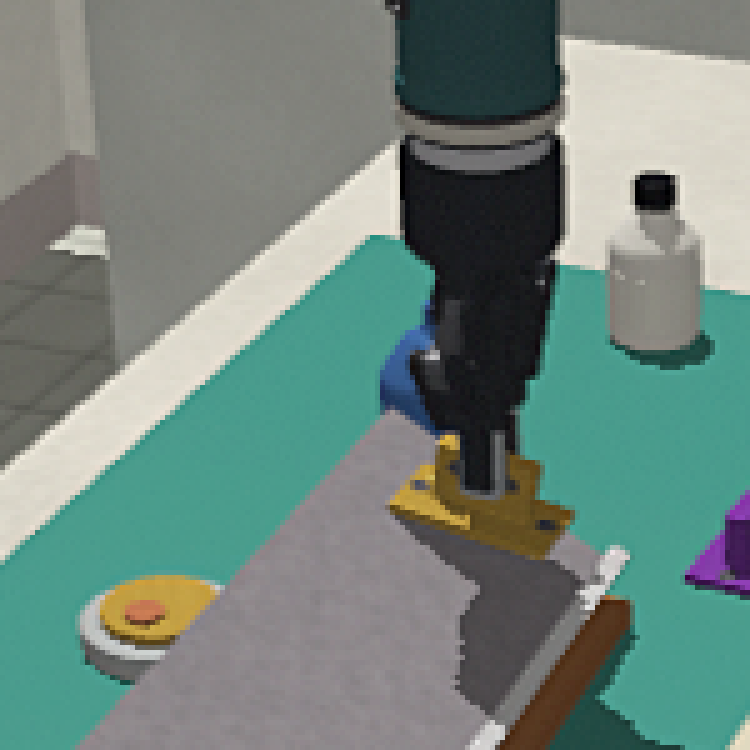

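The bracket is pivoting in the grip, tilted perhaps 10° already. Continue.

jog_arm(
  motion=[
    {"dx":-0.15,"dy":0,"dz":-0.3,"turn":0},
    {"dx":-0.15,"dy":0,"dz":-0.3,"turn":0},
    {"dx":-0.15,"dy":0,"dz":-0.3,"turn":0},
    {"dx":-0.15,"dy":0,"dz":-0.3,"turn":0},
    {"dx":-0.15,"dy":0,"dz":-0.3,"turn":0},
    {"dx":0,"dy":0,"dz":0,"turn":0},
  ],
)

```text
time: 11.55
tool_pos: [0.6304, -0.0658, 0.0796]
tcp_rot: [3.141, 0.037, 0.006]
wrist_force: [-2.7, 0.4, 5.9]
width: 0.131
```

```bash
python3 -c "
from h import *
st()"
```

```text
t 11.55 pos [ 0.6304 -0.0658  0.0796] phi 0.024 beta -1.547 tilt 3.141 q6 1.4 F [-2.7  0.4  5.9] T [0.03 0.04 0.05] w_mm 11.2
```

jog_arm(
  motion=[
    {"dx":-0.15,"dy":0,"dz":-0.2,"turn":0},
    {"dx":-0.15,"dy":0,"dz":-0.2,"turn":0},
    {"dx":-0.15,"dy":0,"dz":-0.1,"turn":0},
    {"dx":0,"dy":0,"dz":0,"turn":0},
  ],
)

```text
time: 11.88
tool_pos: [0.6264, -0.0658, 0.0747]
tcp_rot: [3.14, 0.037, 0.008]
wrist_force: [-1.2, -0.3, 4.6]
width: 0.133
```

```bash
python3 -c "
from h import *
st()"
```

```text
t 11.88 pos [ 0.6264 -0.0658  0.0747] phi 0.024 beta -1.547 tilt 3.141 q6 1.4 F [-1.2 -0.3  4.6] T [ 0.04 -0.12  0.02] w_mm 11.3
```

jog_arm(
  motion=[
    {"dx":0,"dy":0,"dz":-0.2,"turn":0},
    {"dx":-0.2,"dy":0,"dz":-0.12,"turn":0},
    {"dx":-0.2,"dy":0,"dz":-0.12,"turn":0},
    {"dx":-0.2,"dy":0,"dz":-0.12,"turn":0},
    {"dx":0,"dy":0,"dz":0,"turn":0},
  ],
)

```text
time: 12.3
tool_pos: [0.6221, -0.066, 0.0713]
tcp_rot: [3.14, 0.038, 0.013]
wrist_force: [-2.0, 0.2, 12.2]
width: 0.13
```

```bash
python3 -c "
from h import *
st()"
```

```text
t 12.3 pos [ 0.6221 -0.066   0.0713] phi 0.024 beta -1.547 tilt 3.14 q6 1.4 F [-2.   0.2 12.2] T [0.11 0.11 0.04] w_mm 11.1
```

jog_arm(
  motion=[
    {"dx":-0.2,"dy":0,"dz":-0.12,"turn":0},
    {"dx":-0.2,"dy":0,"dz":-0.12,"turn":0},
    {"dx":0,"dy":0,"dz":0,"turn":0},
  ],
)

```text
time: 12.55
tool_pos: [0.6183, -0.0661, 0.0691]
tcp_rot: [3.14, 0.037, 0.014]
wrist_force: [-1.7, -0.8, 13.3]
width: 0.128
```

```bash
python3 -c "
from h import *
st();snap('side','b4d',180,330,150,300,5)"
```

```text
t 12.55 pos [ 0.6183 -0.0661  0.0691] phi 0.024 beta -1.547 tilt 3.14 q6 1.4 F [-1.7 -0.8 13.3] T [0.1  0.15 0.06] w_mm 10.9
```

View pics/b4d.png

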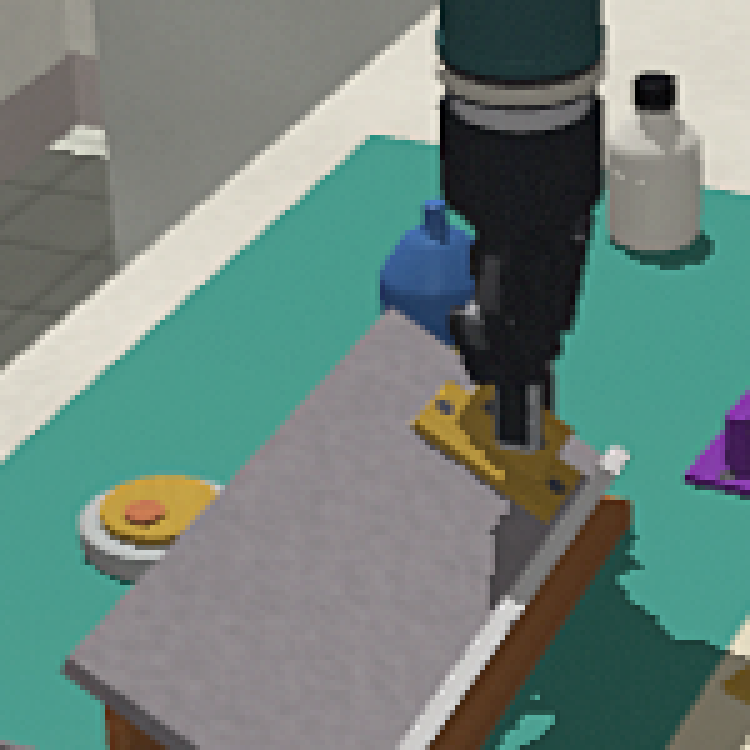

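B4 is flush with the slope; its low edge at (545,520) is a few mm from the ledge. Push on until the ledge resists.

jog_arm(
  motion=[
    {"dx":-0.2,"dy":0,"dz":-0.1,"turn":0},
    {"dx":-0.2,"dy":0,"dz":-0.1,"turn":0},
    {"dx":0,"dy":0,"dz":0,"turn":0},
  ],
)

```text
time: 12.85
tool_pos: [0.6149, -0.066, 0.0671]
tcp_rot: [3.14, 0.038, 0.016]
wrist_force: [0.9, -0.7, 11.6]
width: 0.129
```

jog_arm(
  motion=[
    {"dx":-0.15,"dy":0,"dz":-0.07,"turn":0},
    {"dx":-0.15,"dy":0,"dz":-0.07,"turn":0},
    {"dx":0,"dy":0,"dz":0,"turn":0},
  ],
)

```text
time: 13.1
tool_pos: [0.6149, -0.066, 0.0672]
tcp_rot: [3.139, 0.037, 0.025]
wrist_force: [5.2, 0.7, 11.2]
width: 0.132
```

```bash
python3 -c "
from h import *
st()"
```

```text
t 13.1 pos [ 0.6149 -0.066   0.0672] phi 0.024 beta -1.547 tilt 3.14 q6 1.4 F [ 5.2  0.7 11.2] T [ 0.17 -0.78  0.1 ] w_mm 11.3
```

Ledge contact felt at TCP (0.6149, 0.0671). Release and lift.

jog_arm(
  motion=[
    {"dx":0.1,"dy":0,"dz":0.1,"turn":0},
    {"dx":0,"dy":0,"dz":0,"turn":0},
    {"dx":0,"dy":0,"dz":0,"turn":0},
    {"dx":0,"dy":0,"dz":0,"turn":0},
    {"dx":0,"dy":0,"dz":1,"turn":0},
    {"dx":0,"dy":0,"dz":3,"turn":0},
    {"dx":0,"dy":0,"dz":4,"turn":0},
    {"dx":0,"dy":0,"dz":4,"turn":0},
    {"dx":0,"dy":0,"dz":0,"turn":0},
    {"dx":0,"dy":0,"dz":0,"turn":0},
  ],
  fingers=3,
)

```text
time: 13.93
tool_pos: [0.6108, -0.0649, 0.1859]
tcp_rot: [3.14, 0.039, 0.012]
wrist_force: [0.8, 0.6, -0.1]
width: 0.352
```

```bash
python3 -c "
from h import *
st(); brackets(cloud())"
```

```text
t 13.93 pos [ 0.6108 -0.0649  0.1859] phi 0.025 beta -1.546 tilt 3.14 q6 1.4 F [ 0.8  0.6 -0.1] T [ 0.02 -0.03 -0.02] w_mm 30.1
[210. 155.] all [0.7802 0.3113] 0.415 [781.  311.8] [27.8 28. ] | top [0.7794 0.3113] 0.623 [780.  311.4] [27.7 27.3] z [0.005 0.016]
[429. 237.] all [ 0.5191 -0.3191] 0.334 [ 519.3 -319.6] [38.1 12.7] | top [ 0.5192 -0.3191] 0.315 [ 519.6 -318.9] [37.5 12.1] z [0.035 0.046]
[260. 271.] all [0.4329 0.167 ] 0.229 [430.5 165.1] [75.6 40.3] | top [0.4322 0.1662] 0.395 [431.7 166. ] [49.5 12.9] z [0.002 0.039]
[354. 213.] all [ 0.5147 -0.3156] 0.339 [ 515.  -316.9] [41.1 19.5] | top [ 0.515  -0.3166] 0.308 [ 514.8 -316.9] [41.6 17.5] z [0.024 0.041]
[281. 239.] all [ 0.6219 -0.0583] 0.086 [625.3 -64.4] [71.3 49. ] | top [ 0.6229 -0.0621] 0.039 [619.6 -63.2] [15.7 32.3] z [0.044 0.092]
[365. 259.] all [ 0.4296 -0.1234] 0.488 [ 430.2 -128.3] [79.1 47. ] | top [ 0.4299 -0.1277] 0.618 [ 430.  -127.7] [50.2 17.8] z [0.003 0.036]
[344. 287.] all [0.4424 0.0098] -0.229 [444.7   3.9] [47.9 79.2] | top [0.4437 0.0048] -0.354 [444.2   4. ] [13.8 50.5] z [0.003 0.037]
[327. 331.] all [0.427  0.1715] 0.348 [430.8 156.9] [79.2 69.1] | top [0.4276 0.168 ] 0.36 [427.5 167.2] [46.5 18.4] z [0.003 0.036]
[138. 336.] all [0.7771 0.3115] -0.884 [777.3 311.3] [29.2 32.1] | top [0.7771 0.3115] -0.884 [777.3 311.3] [29.2 32.1] z [0.007 0.012]
[356. 368.] all [0.341  0.2572] 0.113 [343.3 253.6] [37.9 23.6] | top [0.3412 0.2564] 0.135 [343.3 252.4] [36.2 21.2] z [0.006 0.026]
[319. 431.] all [0.3412 0.4605] -0.475 [340.7 458.6] [15.8 21. ] | top [0.3411 0.4601] -0.446 [340.7 458.6] [15.8 21. ] z [0.057 0.066]
```

jog_arm(
  motion=[
    {"dx":-3,"dy":-1.06,"dz":0,"turn":0.098},
    {"dx":-3,"dy":-1.06,"dz":0,"turn":0.098},
    {"dx":-3,"dy":-1.06,"dz":-1,"turn":0.098},
    {"dx":-3,"dy":-1.06,"dz":-2,"turn":0.098},
    {"dx":-3,"dy":-1.06,"dz":-2,"turn":0.098},
    {"dx":-2.9,"dy":-1.06,"dz":-2,"turn":0.098},
    {"dx":0,"dy":0,"dz":-4,"turn":0},
    {"dx":0,"dy":0,"dz":-1,"turn":0},
    {"dx":0,"dy":0,"dz":0,"turn":0},
    {"dx":0,"dy":0,"dz":0,"turn":0},
    {"dx":0,"dy":0,"dz":0,"turn":0},
  ],
  fingers=4,
)

```text
time: 14.95
tool_pos: [0.431, -0.1283, 0.0625]
tcp_rot: [2.994, 0.948, 0.002]
wrist_force: [0.8, -0.6, 0.3]
width: 0.47
```

```bash
python3 -c "
from h import *
st()"
```

```text
t 14.95 pos [ 0.431  -0.1283  0.0625] phi 0.613 beta -0.958 tilt 3.141 q6 0.61 F [ 0.8 -0.6  0.3] T [-0.05 -0.07 -0.04] w_mm 40.1
```

jog_arm(
  motion=[
    {"dx":0.1,"dy":0,"dz":-1.5,"turn":0},
    {"dx":0,"dy":0,"dz":-1.5,"turn":0},
    {"dx":0,"dy":0,"dz":-1,"turn":0},
    {"dx":0,"dy":0,"dz":-0.6,"turn":0},
    {"dx":0,"dy":0,"dz":0,"turn":0},
    {"dx":0,"dy":0,"dz":0,"turn":0},
  ],
)

```text
time: 15.45
tool_pos: [0.4308, -0.1281, 0.0158]
tcp_rot: [2.995, 0.948, 0.0]
wrist_force: [0.5, 0.4, 0.2]
width: 0.466
```

jog_arm(
  motion=[
    {"dx":0,"dy":0,"dz":0,"turn":0},
    {"dx":0,"dy":0,"dz":0,"turn":0},
    {"dx":0,"dy":0,"dz":0,"turn":0},
    {"dx":0,"dy":0,"dz":0,"turn":0},
    {"dx":0,"dy":0,"dz":0,"turn":0},
    {"dx":0,"dy":0,"dz":0,"turn":0},
  ],
  fingers=0,
)

```text
time: 15.95
tool_pos: [0.4316, -0.1286, 0.0164]
tcp_rot: [2.994, 0.947, 0.003]
wrist_force: [0.2, -1.0, 6.5]
width: 0.131
```

```bash
python3 -c "
from h import *
st()"
```

```text
t 15.95 pos [ 0.4316 -0.1286  0.0164] phi 0.613 beta -0.958 tilt 3.14 q6 0.61 F [ 0.2 -1.   6.5] T [-0.1  -0.06  0.02] w_mm 11.2
```

jog_arm(
  motion=[
    {"dx":0,"dy":0,"dz":0,"turn":0},
    {"dx":0,"dy":0,"dz":0,"turn":0},
    {"dx":0,"dy":0,"dz":0.2,"turn":0},
    {"dx":0,"dy":0,"dz":0,"turn":0},
  ],
  fingers=2,
)

```text
time: 16.28
tool_pos: [0.4297, -0.1279, 0.0172]
tcp_rot: [-2.995, -0.947, 0.001]
wrist_force: [-0.3, -0.5, -0.2]
width: 0.232
```

jog_arm(
  motion=[
    {"dx":0,"dy":0,"dz":0,"turn":0},
    {"dx":0,"dy":0,"dz":0,"turn":0},
    {"dx":0,"dy":0,"dz":0,"turn":0},
    {"dx":0,"dy":0,"dz":0,"turn":0},
    {"dx":0,"dy":0,"dz":0,"turn":0},
  ],
  fingers=0,
)

```text
time: 16.7
tool_pos: [0.4303, -0.1281, 0.0174]
tcp_rot: [2.995, 0.948, -0.0]
wrist_force: [-0.0, -0.9, 0.4]
width: 0.132
```

jog_arm(
  motion=[
    {"dx":0,"dy":0,"dz":4,"turn":0},
    {"dx":0,"dy":0,"dz":4,"turn":0},
    {"dx":0,"dy":0,"dz":4,"turn":0},
    {"dx":2.96,"dy":2,"dz":2,"turn":-0.084},
    {"dx":2.96,"dy":2,"dz":0,"turn":-0.084},
    {"dx":2.96,"dy":2,"dz":0,"turn":-0.084},
    {"dx":2.96,"dy":2,"dz":0,"turn":-0.084},
    {"dx":2.96,"dy":2,"dz":0,"turn":-0.084},
    {"dx":2.96,"dy":2,"dz":0,"turn":-0.084},
    {"dx":2.96,"dy":2,"dz":0,"turn":-0.084},
    {"dx":0,"dy":0,"dz":0,"turn":0},
    {"dx":0,"dy":0,"dz":0,"turn":0},
  ],
)

```text
time: 17.7
tool_pos: [0.6376, 0.0133, 0.1554]
tcp_rot: [-3.141, -0.043, 0.005]
wrist_force: [-0.7, -0.3, -3.5]
width: 0.132
```

```bash
python3 -c "
from h import *
st()"
```

```text
t 17.7 pos [0.6376 0.0133 0.1554] phi 0.028 beta -1.543 tilt 3.141 q6 1.52 F [-0.7 -0.3 -3.5] T [-0.01  0.04 -0.01] w_mm 11.3
```

jog_arm(
  motion=[
    {"dx":0.1,"dy":0,"dz":-2.5,"turn":0},
    {"dx":0,"dy":0,"dz":-2,"turn":0},
    {"dx":0,"dy":0,"dz":-0.6,"turn":0},
    {"dx":0,"dy":0,"dz":-0.3,"turn":0},
    {"dx":-0.1,"dy":0,"dz":-0.3,"turn":0},
    {"dx":-0.15,"dy":0,"dz":-0.3,"turn":0},
    {"dx":-0.15,"dy":0,"dz":-0.3,"turn":0},
    {"dx":-0.15,"dy":0,"dz":-0.3,"turn":0},
    {"dx":0,"dy":0,"dz":0,"turn":0},
  ],
)

```text
time: 18.45
tool_pos: [0.6337, 0.0114, 0.0947]
tcp_rot: [3.141, 0.039, 0.005]
wrist_force: [-5.1, -1.9, 6.6]
width: 0.131
```

jog_arm(
  motion=[
    {"dx":-0.15,"dy":0,"dz":-0.3,"turn":0},
    {"dx":-0.15,"dy":0,"dz":-0.3,"turn":0},
    {"dx":-0.15,"dy":0,"dz":-0.3,"turn":0},
    {"dx":-0.15,"dy":0,"dz":-0.3,"turn":0},
    {"dx":-0.15,"dy":0,"dz":-0.3,"turn":0},
    {"dx":0,"dy":0,"dz":0,"turn":0},
  ],
)

```text
time: 18.95
tool_pos: [0.6277, 0.0113, 0.0798]
tcp_rot: [3.141, 0.039, 0.01]
wrist_force: [-1.0, -2.1, 5.5]
width: 0.137
```

jog_arm(
  motion=[
    {"dx":-0.15,"dy":0,"dz":-0.2,"turn":0},
    {"dx":-0.15,"dy":0,"dz":-0.2,"turn":0},
    {"dx":-0.15,"dy":0,"dz":-0.1,"turn":0},
    {"dx":0,"dy":0,"dz":-0.2,"turn":0},
    {"dx":-0.2,"dy":0,"dz":-0.12,"turn":0},
    {"dx":-0.2,"dy":0,"dz":-0.12,"turn":0},
    {"dx":0,"dy":0,"dz":0,"turn":0},
  ],
)

```text
time: 19.53
tool_pos: [0.619, 0.0118, 0.0699]
tcp_rot: [3.141, 0.039, 0.008]
wrist_force: [-0.8, -0.3, 10.1]
width: 0.13
```

```bash
python3 -c "
from h import *
st()"
```

```text
t 19.53 pos [0.619  0.0118 0.0699] phi 0.025 beta -1.546 tilt 3.141 q6 1.52 F [-0.8 -0.3 10.1] T [-0.    0.1   0.02] w_mm 11.1
```

Same pattern as B4. Slide on to the ledge.

jog_arm(
  motion=[
    {"dx":-0.2,"dy":0,"dz":-0.1,"turn":0},
    {"dx":-0.2,"dy":0,"dz":-0.1,"turn":0},
    {"dx":-0.2,"dy":0,"dz":-0.1,"turn":0},
    {"dx":-0.15,"dy":0,"dz":-0.07,"turn":0},
    {"dx":0,"dy":0,"dz":0,"turn":0},
    {"dx":0,"dy":0,"dz":0,"turn":0},
  ],
)

```text
time: 20.03
tool_pos: [0.6129, 0.0119, 0.0664]
tcp_rot: [3.141, 0.039, 0.012]
wrist_force: [3.0, -0.4, 6.6]
width: 0.137
```

```bash
python3 -c "
from h import *
st()"
```

```text
t 20.03 pos [0.6129 0.0119 0.0664] phi 0.025 beta -1.546 tilt 3.141 q6 1.52 F [ 3.  -0.4  6.6] T [-0.03 -0.42  0.02] w_mm 11.7
```

jog_arm(
  motion=[
    {"dx":-0.15,"dy":0,"dz":-0.07,"turn":0},
    {"dx":0,"dy":0,"dz":0,"turn":0},
    {"dx":0,"dy":0,"dz":0,"turn":0},
  ],
)

```text
time: 20.28
tool_pos: [0.6129, 0.0119, 0.0664]
tcp_rot: [3.141, 0.039, 0.017]
wrist_force: [4.0, 0.5, 6.6]
width: 0.133
```

jog_arm(
  motion=[
    {"dx":0.1,"dy":0,"dz":0.1,"turn":0},
    {"dx":0,"dy":0,"dz":0,"turn":0},
    {"dx":0,"dy":0,"dz":0,"turn":0},
    {"dx":0,"dy":0,"dz":0,"turn":0},
    {"dx":0,"dy":0,"dz":1,"turn":0},
    {"dx":0,"dy":0,"dz":3,"turn":0},
    {"dx":0,"dy":0,"dz":4,"turn":0},
    {"dx":0,"dy":0,"dz":4,"turn":0},
    {"dx":0,"dy":0,"dz":0,"turn":0},
    {"dx":0,"dy":0,"dz":0,"turn":0},
  ],
  fingers=3,
)

```text
time: 21.12
tool_pos: [0.6116, 0.0118, 0.1883]
tcp_rot: [3.141, 0.039, 0.012]
wrist_force: [0.2, -0.0, -1.3]
width: 0.348
```

```bash
python3 -c "
from h import *
st(); brackets(cloud())"|grep -v "0.77\|0.51\|0.34"
```

```text
t 21.12 pos [0.6116 0.0118 0.1883] phi 0.025 beta -1.546 tilt 3.141 q6 1.52 F [ 0.2 -0.  -1.3] T [-0.03 -0.03 -0.02] w_mm 29.7
[342. 200.] all [ 0.6259 -0.0729] -0.096 [628.5 -72.9] [24.  67.4] | top [ 0.6276 -0.0661] -0.093 [628.6 -65.1] [ 8.5 22.4] z [0.044 0.097]
[314. 209.] all [0.6033 0.0053] -0.942 [603.9   6.1] [18.9 29. ] | top [0.6016 0.0127] -0.505 [601.7  12.8] [ 8.4 16. ] z [0.042 0.084]
[262. 276.] all [0.4188 0.1589] 1.301 [426.7 131.1] [ 54.6 108.1] | top [0.4264 0.1567] 1.356 [416.6 126.4] [107.   34.1] z [0.002 0.041]
[281. 239.] all [ 0.6219 -0.0584] 0.065 [624.9 -65.9] [70.1 50.5] | top [ 0.6233 -0.0625] 0.106 [621.  -65.5] [31.9 18.2] z [0.044 0.093]
[269. 255.] all [0.6196 0.0194] 0.086 [623.5  15.7] [70.1 49.5] | top [0.6217 0.0155] 0.236 [620.6  14.2] [29.8 13.4] z [0.043 0.092]
[344. 287.] all [0.442  0.0094] -0.237 [443.5   1.8] [47.5 80.7] | top [0.4434 0.0047] -0.377 [445.5   3.8] [17.3 50.3] z [0.003 0.037]
[327. 331.] all [0.4271 0.1715] 0.365 [428.5 165.8] [78.  49.1] | top [0.4284 0.1679] 0.414 [427.7 166.7] [46.9 15.7] z [0.003 0.036]
```

jog_arm(
  motion=[
    {"dx":-2.8,"dy":-0.13,"dz":0,"turn":-0.066},
    {"dx":-2.8,"dy":-0.13,"dz":0,"turn":-0.066},
    {"dx":-2.8,"dy":-0.13,"dz":-1,"turn":-0.066},
    {"dx":-2.8,"dy":-0.13,"dz":-2,"turn":-0.066},
    {"dx":-2.8,"dy":-0.13,"dz":-2,"turn":-0.066},
    {"dx":-2.6,"dy":-0.13,"dz":-2,"turn":-0.066},
    {"dx":0,"dy":0,"dz":-4,"turn":0},
    {"dx":0,"dy":0,"dz":-1,"turn":0},
    {"dx":0,"dy":0,"dz":0,"turn":0},
    {"dx":0,"dy":0,"dz":0,"turn":0},
    {"dx":0,"dy":0,"dz":0,"turn":0},
  ],
  fingers=4,
)

```text
time: 22.13
tool_pos: [0.4448, 0.004, 0.0647]
tcp_rot: [-3.087, 0.579, -0.003]
wrist_force: [0.2, 0.1, 0.7]
width: 0.469
```

```bash
python3 -c "
from h import *
st()"
```

```text
t 22.13 pos [0.4448 0.004  0.0647] phi -0.371 beta -1.942 tilt 3.141 q6 1.89 F [0.2 0.1 0.7] T [-0.02 -0.01 -0.01] w_mm 40.1
```

jog_arm(
  motion=[
    {"dx":0.05,"dy":0,"dz":-1.5,"turn":0},
    {"dx":0,"dy":0,"dz":-1.5,"turn":0},
    {"dx":0,"dy":0,"dz":-1,"turn":0},
    {"dx":0,"dy":0,"dz":-0.65,"turn":0},
    {"dx":0,"dy":0,"dz":0,"turn":0},
    {"dx":0,"dy":0,"dz":0,"turn":0},
  ],
)

```text
time: 22.63
tool_pos: [0.444, 0.0041, 0.0174]
tcp_rot: [-3.088, 0.58, -0.0]
wrist_force: [-0.2, -0.1, -0.0]
width: 0.47
```

jog_arm(
  motion=[
    {"dx":0,"dy":0,"dz":0,"turn":0},
    {"dx":0,"dy":0,"dz":0,"turn":0},
    {"dx":0,"dy":0,"dz":0,"turn":0},
    {"dx":0,"dy":0,"dz":0,"turn":0},
    {"dx":0,"dy":0,"dz":0,"turn":0},
    {"dx":0,"dy":0,"dz":0,"turn":0},
  ],
  fingers=0,
)

```text
time: 23.13
tool_pos: [0.4444, 0.004, 0.018]
tcp_rot: [-3.088, 0.58, -0.003]
wrist_force: [-1.2, 0.5, 6.7]
width: 0.13
```

jog_arm(
  motion=[
    {"dx":0,"dy":0,"dz":4,"turn":0},
    {"dx":0,"dy":0,"dz":4,"turn":0},
    {"dx":0,"dy":0,"dz":4,"turn":0},
    {"dx":2.74,"dy":1.2,"dz":2,"turn":0.057},
    {"dx":2.74,"dy":1.2,"dz":0,"turn":0.057},
    {"dx":2.74,"dy":1.2,"dz":0,"turn":0.057},
    {"dx":2.74,"dy":1.2,"dz":0,"turn":0.057},
    {"dx":2.74,"dy":1.2,"dz":0,"turn":0.057},
    {"dx":2.74,"dy":1.2,"dz":0,"turn":0.057},
    {"dx":2.74,"dy":1.2,"dz":0,"turn":0.057},
    {"dx":0,"dy":0,"dz":0,"turn":0},
    {"dx":0,"dy":0,"dz":0,"turn":0},
  ],
)

```text
time: 24.13
tool_pos: [0.6352, 0.0887, 0.1551]
tcp_rot: [3.141, 0.045, -0.005]
wrist_force: [0.1, -0.1, -3.4]
width: 0.128
```

```bash
python3 -c "
from h import *
st()"
```

```text
t 24.13 pos [0.6352 0.0887 0.1551] phi 0.028 beta -1.542 tilt 3.141 q6 1.64 F [ 0.1 -0.1 -3.4] T [-0.01  0.06  0.  ] w_mm 10.9
```

jog_arm(
  motion=[
    {"dx":0.15,"dy":0,"dz":-2.5,"turn":0},
    {"dx":0,"dy":0,"dz":-2,"turn":0},
    {"dx":0,"dy":0,"dz":-0.6,"turn":0},
    {"dx":0,"dy":0,"dz":-0.3,"turn":0},
    {"dx":-0.1,"dy":0,"dz":-0.3,"turn":0},
    {"dx":-0.15,"dy":0,"dz":-0.3,"turn":0},
    {"dx":-0.15,"dy":0,"dz":-0.3,"turn":0},
    {"dx":-0.15,"dy":0,"dz":-0.3,"turn":0},
    {"dx":0,"dy":0,"dz":0,"turn":0},
  ],
)

```text
time: 24.88
tool_pos: [0.6294, 0.0874, 0.0932]
tcp_rot: [3.141, 0.043, -0.003]
wrist_force: [-7.1, -1.8, 7.1]
width: 0.132
```

jog_arm(
  motion=[
    {"dx":-0.15,"dy":0,"dz":-0.3,"turn":0},
    {"dx":-0.15,"dy":0,"dz":-0.3,"turn":0},
    {"dx":-0.15,"dy":0,"dz":-0.3,"turn":0},
    {"dx":-0.15,"dy":0,"dz":-0.3,"turn":0},
    {"dx":-0.15,"dy":0,"dz":-0.3,"turn":0},
    {"dx":0,"dy":0,"dz":0,"turn":0},
  ],
)

```text
time: 25.38
tool_pos: [0.6245, 0.0875, 0.0785]
tcp_rot: [3.141, 0.043, 0.005]
wrist_force: [-2.4, -2.1, 4.6]
width: 0.128
```

jog_arm(
  motion=[
    {"dx":-0.15,"dy":0,"dz":-0.2,"turn":0},
    {"dx":-0.15,"dy":0,"dz":-0.2,"turn":0},
    {"dx":-0.15,"dy":0,"dz":-0.1,"turn":0},
    {"dx":0,"dy":0,"dz":-0.2,"turn":0},
    {"dx":-0.2,"dy":0,"dz":-0.12,"turn":0},
    {"dx":-0.2,"dy":0,"dz":-0.12,"turn":0},
    {"dx":0,"dy":0,"dz":0,"turn":0},
  ],
)

```text
time: 25.97
tool_pos: [0.6185, 0.0884, 0.0711]
tcp_rot: [-3.141, -0.044, -0.011]
wrist_force: [-1.1, -1.3, 17.1]
width: 0.13
```

jog_arm(
  motion=[
    {"dx":-0.2,"dy":0,"dz":-0.1,"turn":0},
    {"dx":-0.2,"dy":0,"dz":-0.1,"turn":0},
    {"dx":-0.2,"dy":0,"dz":-0.1,"turn":0},
    {"dx":0,"dy":0,"dz":0,"turn":0},
    {"dx":0,"dy":0,"dz":0,"turn":0},
  ],
)

```text
time: 26.38
tool_pos: [0.6117, 0.0886, 0.0673]
tcp_rot: [-3.141, -0.044, -0.008]
wrist_force: [-1.7, -0.9, 13.6]
width: 0.134
```

```bash
python3 -c "
from h import *
st()"
```

```text
t 26.38 pos [0.6117 0.0886 0.0673] phi 0.028 beta -1.543 tilt 3.141 q6 1.65 F [-1.7 -0.9 13.6] T [-0.02  0.13 -0.01] w_mm 11.4
```

jog_arm(
  motion=[
    {"dx":-0.15,"dy":0,"dz":-0.07,"turn":0},
    {"dx":-0.15,"dy":0,"dz":-0.07,"turn":0},
    {"dx":-0.15,"dy":0,"dz":-0.07,"turn":0},
    {"dx":0,"dy":0,"dz":0,"turn":0},
    {"dx":0,"dy":0,"dz":0,"turn":0},
  ],
)

```text
time: 26.8
tool_pos: [0.6092, 0.0886, 0.0658]
tcp_rot: [-3.14, -0.044, -0.015]
wrist_force: [2.7, -0.5, 12.3]
width: 0.132
```

```bash
python3 -c "
from h import *
st()"
```

```text
t 26.8 pos [0.6092 0.0886 0.0658] phi 0.028 beta -1.543 tilt 3.141 q6 1.65 F [ 2.7 -0.5 12.3] T [-0.12 -0.36 -0.01] w_mm 11.2
```

Contact. One more nudge, release, lift, then to B1.

jog_arm(
  motion=[
    {"dx":-0.15,"dy":0,"dz":0,"turn":0},
    {"dx":0,"dy":0,"dz":0,"turn":0},
    {"dx":0,"dy":0,"dz":0,"turn":0},
  ],
)

```text
time: 27.05
tool_pos: [0.6091, 0.0886, 0.0659]
tcp_rot: [-3.14, -0.044, -0.02]
wrist_force: [5.1, -0.2, 8.7]
width: 0.132
```

jog_arm(
  motion=[
    {"dx":0.1,"dy":0,"dz":0.1,"turn":0},
    {"dx":0,"dy":0,"dz":0,"turn":0},
    {"dx":0,"dy":0,"dz":0,"turn":0},
    {"dx":0,"dy":0,"dz":0,"turn":0},
    {"dx":0,"dy":0,"dz":1,"turn":0},
    {"dx":0,"dy":0,"dz":3,"turn":0},
    {"dx":0,"dy":0,"dz":4,"turn":0},
    {"dx":0,"dy":0,"dz":4,"turn":0},
    {"dx":0,"dy":0,"dz":0,"turn":0},
    {"dx":0,"dy":0,"dz":0,"turn":0},
  ],
  fingers=3,
)

```text
time: 27.88
tool_pos: [0.6068, 0.0884, 0.1872]
tcp_rot: [-3.14, -0.044, -0.012]
wrist_force: [-1.4, 0.2, -0.9]
width: 0.351
```

```bash
python3 -c "
from h import *
st(); brackets(cloud()[1:])"|grep -v "0.77\|0.51\|0.34"
```

```text
t 27.88 pos [0.6068 0.0884 0.1872] phi 0.028 beta -1.543 tilt 3.141 q6 1.65 F [-1.4  0.2 -0.9] T [0.   0.01 0.01] w_mm 30.0
[281. 239.] all [ 0.622  -0.0586] 0.076 [625.6 -62.3] [70.9 52.3] | top [ 0.6241 -0.0627] 0.214 [623.6 -63.7] [15.7 22.1] z [0.043 0.093]
[269. 255.] all [0.6195 0.0194] 0.098 [624.3  15.1] [70.5 48.6] | top [0.6206 0.0154] 0.044 [620.1  14.9] [30.3 13.9] z [0.043 0.093]
[256. 272.] all [0.6176 0.0961] 0.09 [621.4  91.7] [48.5 70.4] | top [0.6197 0.0916] 0.184 [618.1  90.8] [15.5 30.6] z [0.043 0.092]
[327. 332.] all [0.4267 0.1716] 0.383 [428.2 166.4] [77.6 49.1] | top [0.4282 0.1678] 0.443 [427.5 166.7] [47.5 16.5] z [0.003 0.036]
```

jog_arm(
  motion=[
    {"dx":-2.95,"dy":1.3,"dz":0,"turn":0.064},
    {"dx":-2.95,"dy":1.3,"dz":0,"turn":0.064},
    {"dx":-2.95,"dy":1.3,"dz":-1,"turn":0.064},
    {"dx":-2.95,"dy":1.3,"dz":-2,"turn":0.064},
    {"dx":-2.95,"dy":1.3,"dz":-2,"turn":0.064},
    {"dx":-2.95,"dy":1.3,"dz":-2,"turn":0.064},
    {"dx":0,"dy":0,"dz":-4,"turn":0},
    {"dx":0,"dy":0,"dz":-1,"turn":0},
    {"dx":0,"dy":0,"dz":0,"turn":0},
    {"dx":0,"dy":0,"dz":0,"turn":0},
    {"dx":0,"dy":0,"dz":0,"turn":0},
  ],
  fingers=4,
)

```text
time: 28.9
tool_pos: [0.4291, 0.1662, 0.0637]
tcp_rot: [-3.075, -0.641, -0.003]
wrist_force: [-0.1, -0.1, -0.3]
width: 0.465
```

```bash
python3 -c "
from h import *
st()"
```

```text
t 28.9 pos [0.4291 0.1662 0.0637] phi 0.411 beta -1.16 tilt 3.141 q6 1.48 F [-0.1 -0.1 -0.3] T [ 0.08 -0.01 -0.02] w_mm 39.7
```

jog_arm(
  motion=[
    {"dx":0,"dy":0,"dz":-1.5,"turn":0},
    {"dx":0,"dy":0,"dz":-1.5,"turn":0},
    {"dx":0,"dy":0,"dz":-1,"turn":0},
    {"dx":0,"dy":0,"dz":-0.6,"turn":0},
    {"dx":0,"dy":0,"dz":0,"turn":0},
    {"dx":0,"dy":0,"dz":0,"turn":0},
  ],
)

```text
time: 29.4
tool_pos: [0.4279, 0.1661, 0.017]
tcp_rot: [-3.075, -0.642, -0.001]
wrist_force: [-0.2, 0.1, 0.5]
width: 0.466
```

jog_arm(
  motion=[
    {"dx":0,"dy":0,"dz":0,"turn":0},
    {"dx":0,"dy":0,"dz":0,"turn":0},
    {"dx":0,"dy":0,"dz":0,"turn":0},
    {"dx":0,"dy":0,"dz":0,"turn":0},
    {"dx":0,"dy":0,"dz":0,"turn":0},
    {"dx":0,"dy":0,"dz":0,"turn":0},
  ],
  fingers=0,
)

```text
time: 29.9
tool_pos: [0.4283, 0.1664, 0.0175]
tcp_rot: [-3.075, -0.642, -0.003]
wrist_force: [0.7, -1.2, 5.8]
width: 0.134
```

jog_arm(
  motion=[
    {"dx":0,"dy":0,"dz":4,"turn":0},
    {"dx":0,"dy":0,"dz":4,"turn":0},
    {"dx":0,"dy":0,"dz":4,"turn":0},
    {"dx":2.91,"dy":0,"dz":2,"turn":-0.055},
    {"dx":2.91,"dy":0,"dz":0,"turn":-0.055},
    {"dx":2.91,"dy":0,"dz":0,"turn":-0.055},
    {"dx":2.91,"dy":0,"dz":0,"turn":-0.055},
    {"dx":2.91,"dy":0,"dz":0,"turn":-0.055},
    {"dx":2.91,"dy":0,"dz":0,"turn":-0.055},
    {"dx":2.91,"dy":0,"dz":0,"turn":-0.055},
    {"dx":0,"dy":0,"dz":0,"turn":0},
    {"dx":0,"dy":0,"dz":0,"turn":0},
  ],
)

```text
time: 30.9
tool_pos: [0.6312, 0.1658, 0.1548]
tcp_rot: [3.141, 0.042, -0.004]
wrist_force: [-0.5, 0.5, -2.7]
width: 0.13
```

```bash
python3 -c "
from h import *
st()"
```

```text
t 30.9 pos [0.6312 0.1658 0.1548] phi 0.026 beta -1.544 tilt 3.141 q6 1.76 F [-0.5  0.5 -2.7] T [0.03 0.04 0.01] w_mm 11.1
```

jog_arm(
  motion=[
    {"dx":0.2,"dy":0,"dz":-2.5,"turn":0},
    {"dx":0,"dy":0,"dz":-2,"turn":0},
    {"dx":0,"dy":0,"dz":-0.6,"turn":0},
    {"dx":0,"dy":0,"dz":-0.3,"turn":0},
    {"dx":-0.1,"dy":0,"dz":-0.3,"turn":0},
    {"dx":-0.15,"dy":0,"dz":-0.3,"turn":0},
    {"dx":-0.15,"dy":0,"dz":-0.3,"turn":0},
    {"dx":-0.15,"dy":0,"dz":-0.3,"turn":0},
    {"dx":0,"dy":0,"dz":0,"turn":0},
  ],
)

```text
time: 31.65
tool_pos: [0.6275, 0.166, 0.0939]
tcp_rot: [3.141, 0.043, 0.003]
wrist_force: [-5.0, -2.8, 7.6]
width: 0.136
```

jog_arm(
  motion=[
    {"dx":-0.15,"dy":0,"dz":-0.3,"turn":0},
    {"dx":-0.15,"dy":0,"dz":-0.3,"turn":0},
    {"dx":-0.15,"dy":0,"dz":-0.3,"turn":0},
    {"dx":-0.15,"dy":0,"dz":-0.3,"turn":0},
    {"dx":-0.15,"dy":0,"dz":-0.3,"turn":0},
    {"dx":0,"dy":0,"dz":0,"turn":0},
  ],
)

```text
time: 32.15
tool_pos: [0.6218, 0.1662, 0.0791]
tcp_rot: [-3.141, -0.043, -0.009]
wrist_force: [-1.9, -2.1, 4.8]
width: 0.13
```

jog_arm(
  motion=[
    {"dx":-0.15,"dy":0,"dz":-0.2,"turn":0},
    {"dx":-0.15,"dy":0,"dz":-0.2,"turn":0},
    {"dx":-0.15,"dy":0,"dz":-0.1,"turn":0},
    {"dx":0,"dy":0,"dz":-0.2,"turn":0},
    {"dx":-0.2,"dy":0,"dz":-0.12,"turn":0},
    {"dx":-0.2,"dy":0,"dz":-0.12,"turn":0},
    {"dx":0,"dy":0,"dz":0,"turn":0},
  ],
)

```text
time: 32.73
tool_pos: [0.6141, 0.167, 0.0701]
tcp_rot: [-3.14, -0.043, -0.011]
wrist_force: [-1.8, -0.4, 5.3]
width: 0.135
```

jog_arm(
  motion=[
    {"dx":-0.2,"dy":0,"dz":-0.1,"turn":0},
    {"dx":-0.2,"dy":0,"dz":-0.1,"turn":0},
    {"dx":-0.2,"dy":0,"dz":-0.1,"turn":0},
    {"dx":0,"dy":0,"dz":0,"turn":0},
    {"dx":0,"dy":0,"dz":0,"turn":0},
  ],
)

```text
time: 33.15
tool_pos: [0.6084, 0.1669, 0.0666]
tcp_rot: [-3.14, -0.043, -0.011]
wrist_force: [0.8, 0.5, 6.9]
width: 0.129
```

```bash
python3 -c "
from h import *
st()"
```

```text
t 33.15 pos [0.6084 0.1669 0.0666] phi 0.027 beta -1.544 tilt 3.14 q6 1.77 F [0.8 0.5 6.9] T [-0.02 -0.39  0.03] w_mm 11.0
```

jog_arm(
  motion=[
    {"dx":-0.15,"dy":0,"dz":-0.07,"turn":0},
    {"dx":-0.15,"dy":0,"dz":-0.07,"turn":0},
    {"dx":0,"dy":0,"dz":0,"turn":0},
    {"dx":0,"dy":0,"dz":0,"turn":0},
  ],
)

```text
time: 33.48
tool_pos: [0.6084, 0.1669, 0.0667]
tcp_rot: [-3.139, -0.043, -0.021]
wrist_force: [5.6, -0.5, 7.4]
width: 0.128
```

jog_arm(
  motion=[
    {"dx":0.1,"dy":0,"dz":0.1,"turn":0},
    {"dx":0,"dy":0,"dz":0,"turn":0},
    {"dx":0,"dy":0,"dz":0,"turn":0},
    {"dx":0,"dy":0,"dz":0,"turn":0},
    {"dx":0,"dy":0,"dz":1,"turn":0},
    {"dx":0,"dy":0,"dz":3,"turn":0},
    {"dx":0,"dy":0,"dz":4,"turn":0},
    {"dx":0,"dy":0,"dz":4,"turn":0},
    {"dx":-4,"dy":1,"dz":0,"turn":0},
    {"dx":-4,"dy":1,"dz":0,"turn":0},
    {"dx":-4,"dy":1,"dz":0,"turn":0},
    {"dx":0,"dy":0,"dz":0,"turn":0},
  ],
  fingers=3,
)

```text
time: 34.48
tool_pos: [0.4752, 0.1963, 0.1812]
tcp_rot: [3.14, 0.045, -0.013]
wrist_force: [-0.0, -0.1, -1.5]
width: 0.354
```

```bash
python3 -c "
from h import *
st(); c=cloud(); brackets(c)
a=[cv2.resize(c[0][0][155:235,225:375],(600,320),interpolation=3),cv2.resize(c[1][0][210:340,190:320],(560,560),interpolation=3)]
cv2.imwrite('pics/pl.png',np.clip(a[1][:,:,::-1]*1.2,0,255).astype(np.uint8))"|grep -v "0.77\|0.51\|0.34"
```

```text
t 34.48 pos [0.4752 0.1963 0.1812] phi 0.029 beta -1.542 tilt 3.141 q6 1.88 F [-0.  -0.1 -1.5] T [-0.04  0.03  0.02] w_mm 30.2
[210. 155.] all [0.78   0.3111] 0.539 [779.9 311.4] [27.3 27. ] | top [0.7803 0.3106] 0.616 [779.9 311.4] [27.3 27. ] z [0.006 0.015]
[340. 198.] all [ 0.6323 -0.0664] 0.245 [629.5 -64.6] [69.4 39.8] | top [ 0.6302 -0.0644] 0.158 [628.7 -64. ] [22.2 11.2] z [0.047 0.099]
[312. 200.] all [0.6288 0.012 ] 0.176 [626.  14.] [68.8 41. ] | top [0.6268 0.014 ] -0.016 [627.7  13.3] [11.1 23.2] z [0.046 0.097]
[257. 203.] all [0.6237 0.1654] 0.174 [622.4 168.1] [66.7 41.1] | top [0.6222 0.168 ] 0.067 [620.8 168.3] [11.6 28. ] z [0.046 0.095]
[284. 202.] all [0.6259 0.0884] 0.195 [624.2  90.4] [69.1 40.6] | top [0.6254 0.0898] 0.073 [623.3  90.7] [11.5 30.7] z [0.044 0.095]
[274. 236.] all [ 0.6389 -0.056 ] -0.575 [637.5 -64.5] [50.3 45.9] | top [ 0.6293 -0.0636] 0.806 [627.3 -63.7] [13.  13.2] z [0.057 0.095]
[269. 255.] all [0.6194 0.0193] 0.086 [623.6  14. ] [69.9 46.8] | top [0.6219 0.0157] 0.175 [620.5  15.7] [16.7 29.3] z [0.043 0.093]
[256. 272.] all [0.6174 0.0964] 0.098 [621.   92.6] [70.6 46.7] | top [0.6189 0.0923] 0.115 [618.1  91. ] [16.7 30.7] z [0.043 0.093]
[240. 292.] all [0.6154 0.1741] 0.091 [619.8 169.5] [46.9 70.1] | top [0.617 0.17 ] 0.189 [615.1 169.3] [16.  29.1] z [0.043 0.093]
```

View pics/pl.png

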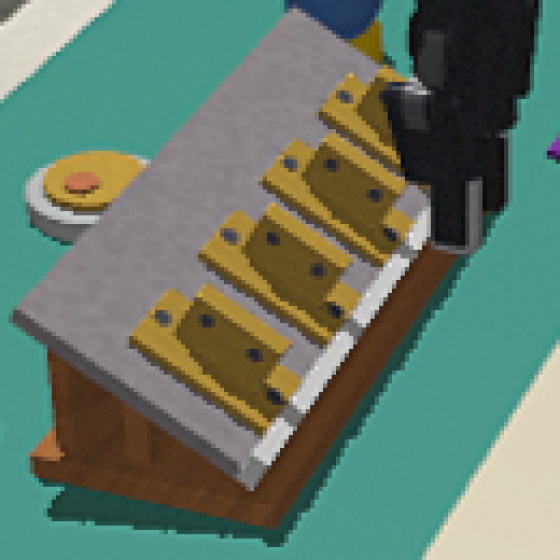

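All four brackets lie flush and square, against the ledge (low ends at (270,420), (335,335), (395,250), and B4 partly hidden). To the air gun next.

jog_arm(
  motion=[
    {"dx":-0.3,"dy":1,"dz":0,"turn":0.122},
    {"dx":-0.3,"dy":1,"dz":0,"turn":0.122},
    {"dx":-0.3,"dy":1,"dz":0,"turn":0.122},
    {"dx":-0.3,"dy":1,"dz":0,"turn":0.122},
    {"dx":-0.3,"dy":1,"dz":0,"turn":0.122},
    {"dx":-0.3,"dy":1,"dz":0,"turn":0.122},
    {"dx":-0.3,"dy":1,"dz":0,"turn":0.122},
    {"dx":-0.3,"dy":1,"dz":0,"turn":0.122},
    {"dx":-0.3,"dy":1,"dz":0,"turn":0.122},
    {"dx":-0.3,"dy":1,"dz":0,"turn":0.122},
    {"dx":-0.3,"dy":1,"dz":0,"turn":0.122},
  ],
  fingers=7,
)

```text
time: 35.5
tool_pos: [0.4521, 0.3068, 0.1832]
tcp_rot: [2.429, 1.992, 0.002]
wrist_force: [0.1, 0.1, -0.1]
width: 0.822
```

jog_arm(
  motion=[
    {"dx":-0.3,"dy":1,"dz":0,"turn":0.122},
    {"dx":-0.3,"dy":1,"dz":0,"turn":0.122},
    {"dx":-0.3,"dy":1,"dz":0,"turn":0.122},
    {"dx":-0.3,"dy":1,"dz":0,"turn":0.122},
    {"dx":-0.3,"dy":1,"dz":0,"turn":0.122},
    {"dx":-0.3,"dy":1,"dz":0,"turn":0.122},
    {"dx":-0.3,"dy":1,"dz":-1,"turn":0.122},
    {"dx":-0.3,"dy":1,"dz":-1,"turn":0.122},
    {"dx":-0.3,"dy":1,"dz":-1,"turn":0.122},
    {"dx":-0.3,"dy":1,"dz":-1,"turn":0.122},
    {"dx":-0.3,"dy":1,"dz":-1,"turn":0.115},
    {"dx":0,"dy":0,"dz":0,"turn":0},
  ],
)

```text
time: 36.5
tool_pos: [0.4175, 0.4169, 0.1307]
tcp_rot: [-0.677, -3.066, 0.003]
wrist_force: [-0.1, -0.2, -0.9]
width: 0.819
```

jog_arm(
  motion=[
    {"dx":0,"dy":0,"dz":-1,"turn":0},
    {"dx":0,"dy":0,"dz":-1,"turn":0},
    {"dx":0,"dy":0,"dz":0,"turn":0},
    {"dx":0,"dy":0,"dz":0,"turn":0},
  ],
)

```text
time: 36.83
tool_pos: [0.4173, 0.4151, 0.1118]
tcp_rot: [-0.685, -3.065, 0.003]
wrist_force: [0.4, -0.1, -0.5]
width: 0.819
```

```bash
python3 -c "
from h import *
st(); 
a,b=cloud()
A=cv2.resize(b[0][290:450,220:380],(560,560),interpolation=3); B=cv2.resize(a[0][235:325,140:230],(240,240),interpolation=3)
im=np.zeros((560,800,3),np.uint8); im[:,:560]=A; im[:240,560:]=B
cv2.imwrite('pics/g1.png',np.clip(im[:,:,::-1]*1.2,0,255).astype(np.uint8))"
```

```text
t 36.83 pos [0.4173 0.4151 0.1118] phi -0.44 beta 1.131 tilt 3.141 q6 -0.39 F [ 0.4 -0.1 -0.5] T [ 0.   -0.01 -0.03] w_mm 70.0
```

View pics/g1.png

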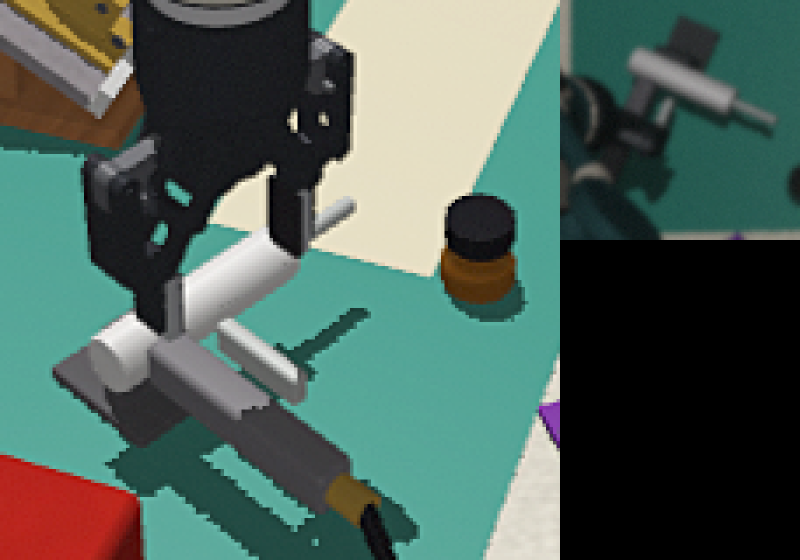

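Both fingers are still high above the barrel in this view. Let me project the planned squeeze point and finger positions onto the picture numerically and compare them with the handle and trigger.

```bash
python3 -c "
from h import *
i=viewer.camera_info('side'); f=240/np.tan(np.radians(i['vertical_fov'])/2)
def pr(X):
    c=np.array(i['R'])@np.array(X)+np.array(i['t']); return (np.array([c[0]/c[2]*f+i['cx'],c[1]/c[2]*f+i['cy']])-[220,290])*3.5
s=np.array([.409,.4195,.066]); g=np.array([-.423,-.906,0]); gy=np.array([.906,-.423,0])
for n,X in dict(sq=s,hand_back=s-.018*g,hand_front=s+.004*g,trig_back=s+.018*g,trig_front=s+.028*g,trig_tip=s+.023*g-.013*gy,trig_hinge=s+.023*g+.042*gy,F1=s+.035*g,F2=s-.035*g,tcpnow=np.array([.4173,.4151,.1118])).items(): print(n,pr(X).round())
"
```

```text
sq [239. 384.]
hand_back [210. 404.]
hand_front [245. 379.]
trig_back [267. 364.]
trig_front [283. 353.]
trig_tip [294. 373.]
trig_hinge [215. 314.]
F1 [294. 345.]
F2 [182. 424.]
tcpnow [224. 298.]
```

The projection matches the picture to within about 3 mm: handle edges on their lines, trigger tip at (294,373) against about (295,382). I'll use target (0.408, 0.4205), open to 8 cm and go down.

jog_arm(
  motion=[
    {"dx":-0.9,"dy":0.5,"dz":0,"turn":0},
    {"dx":0,"dy":0,"dz":0,"turn":0},
    {"dx":0,"dy":0,"dz":-1,"turn":0},
    {"dx":0,"dy":0,"dz":-2,"turn":0},
    {"dx":0,"dy":0,"dz":-2,"turn":0},
    {"dx":0,"dy":0,"dz":-0.7,"turn":0},
    {"dx":0,"dy":0,"dz":0,"turn":0},
    {"dx":0,"dy":0,"dz":0,"turn":0},
  ],
  fingers=8,
)

```text
time: 37.6
tool_pos: [0.4082, 0.4209, 0.0554]
tcp_rot: [-0.682, -3.066, 0.002]
wrist_force: [0.1, 0.0, 0.2]
width: 0.937
```

```bash
python3 -c "
from h import *
st()
snap('side','g2',220,380,290,450,4)"
```

```text
t 37.6 pos [0.4082 0.4209 0.0554] phi -0.438 beta 1.133 tilt 3.141 q6 -0.37 F [0.1 0.  0.2] T [-0.04  0.   -0.03] w_mm 80.0
```

View pics/g2.png

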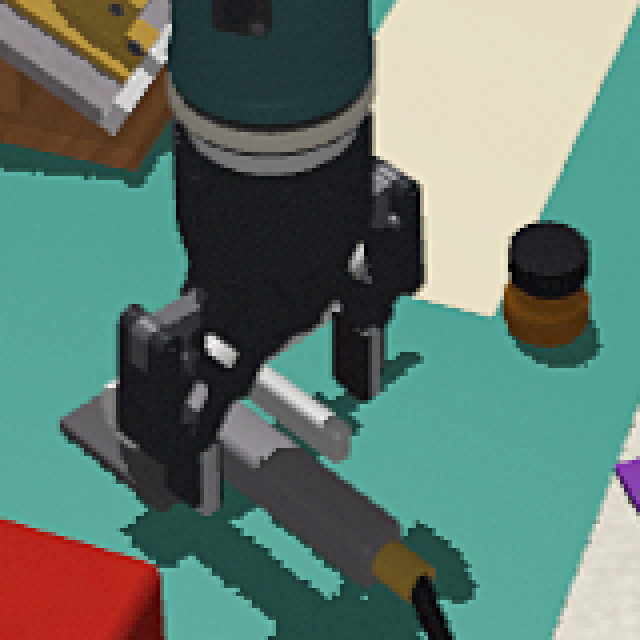

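The fingers straddle handle and trigger cleanly: (205,480) behind the handle, (355,370) in front of the trigger. Descend, squeeze for about 1 s, release.

jog_arm(
  motion=[
    {"dx":0,"dy":0,"dz":-1,"turn":0},
    {"dx":0,"dy":0,"dz":-1,"turn":0},
    {"dx":0,"dy":0,"dz":0,"turn":0},
    {"dx":0,"dy":0,"dz":0,"turn":0},
  ],
  fingers=6.2,
)

```text
time: 37.98
tool_pos: [0.4078, 0.4205, 0.0348]
tcp_rot: [-0.682, -3.066, 0.002]
wrist_force: [-0.4, 0.7, 0.1]
width: 0.724
```

jog_arm(
  motion=[
    {"dx":0,"dy":0,"dz":0,"turn":0},
    {"dx":0,"dy":0,"dz":0,"turn":0},
    {"dx":0,"dy":0,"dz":0,"turn":0},
    {"dx":0,"dy":0,"dz":0,"turn":0},
  ],
  fingers=2,
  grip_force=40,
)

```text
time: 38.32
tool_pos: [0.407, 0.4193, 0.0358]
tcp_rot: [-0.682, -3.064, 0.007]
wrist_force: [-3.6, -6.0, 4.7]
width: 0.429
```

jog_arm(
  motion=[
    {"dx":0,"dy":0,"dz":0,"turn":0},
    {"dx":0,"dy":0,"dz":0,"turn":0},
    {"dx":0,"dy":0,"dz":0,"turn":0},
    {"dx":0,"dy":0,"dz":0,"turn":0},
    {"dx":0,"dy":0,"dz":0,"turn":0},
    {"dx":0,"dy":0,"dz":0,"turn":0},
    {"dx":0,"dy":0,"dz":0,"turn":0},
    {"dx":0,"dy":0,"dz":0,"turn":0},
    {"dx":0,"dy":0,"dz":0,"turn":0},
    {"dx":0,"dy":0,"dz":0,"turn":0},
  ],
)

```text
time: 39.15
tool_pos: [0.4071, 0.4193, 0.0358]
tcp_rot: [-0.682, -3.064, 0.007]
wrist_force: [-4.0, -4.8, 5.2]
width: 0.43
```

```bash
python3 -c "
from h import *
st()"
```

```text
t 39.15 pos [0.4071 0.4193 0.0358] phi -0.438 beta 1.133 tilt 3.139 q6 -0.37 F [-4.  -4.8  5.2] T [-0.95  0.59 -0.21] w_mm 36.7
```

Squeezed to 36.7 mm (fully) for about a second. Release, lift, and go back to the knob.

jog_arm(
  motion=[
    {"dx":0,"dy":0,"dz":0,"turn":0},
    {"dx":0,"dy":0,"dz":0,"turn":0},
    {"dx":0,"dy":0,"dz":0,"turn":0},
    {"dx":0,"dy":0,"dz":0,"turn":0},
    {"dx":0,"dy":0,"dz":1,"turn":0},
    {"dx":0,"dy":0,"dz":3,"turn":0},
    {"dx":0,"dy":0,"dz":4,"turn":0},
    {"dx":0,"dy":0,"dz":4,"turn":0},
    {"dx":0,"dy":0,"dz":4,"turn":0},
  ],
  fingers=8,
)

```text
time: 39.9
tool_pos: [0.4085, 0.4213, 0.1985]
tcp_rot: [0.682, 3.066, 0.001]
wrist_force: [1.0, 0.7, -0.3]
width: 0.938
```

jog_arm(
  motion=[
    {"dx":0.16,"dy":-2.32,"dz":0,"turn":-0.121},
    {"dx":0.16,"dy":-2.32,"dz":0,"turn":-0.121},
    {"dx":0.16,"dy":-2.32,"dz":0,"turn":-0.121},
    {"dx":0.16,"dy":-2.32,"dz":0,"turn":-0.121},
    {"dx":0.16,"dy":-2.32,"dz":0,"turn":-0.121},
    {"dx":0.16,"dy":-2.32,"dz":0,"turn":-0.121},
    {"dx":0.16,"dy":-2.32,"dz":0,"turn":-0.121},
    {"dx":0.16,"dy":-2.32,"dz":0,"turn":-0.121},
    {"dx":0.16,"dy":-2.32,"dz":0,"turn":-0.121},
    {"dx":0.16,"dy":-2.32,"dz":0,"turn":-0.121},
    {"dx":0.16,"dy":-2.32,"dz":0,"turn":-0.121},
  ],
  fingers=5,
)

```text
time: 40.82
tool_pos: [0.4266, 0.1651, 0.1972]
tcp_rot: [2.435, 1.984, 0.004]
wrist_force: [0.6, 0.3, -0.3]
width: 0.585
```

jog_arm(
  motion=[
    {"dx":0.16,"dy":-2.32,"dz":0,"turn":-0.121},
    {"dx":0.16,"dy":-2.32,"dz":0,"turn":-0.121},
    {"dx":0.16,"dy":-2.32,"dz":0,"turn":-0.121},
    {"dx":0.16,"dy":-2.32,"dz":0,"turn":-0.121},
    {"dx":0.16,"dy":-2.32,"dz":0,"turn":-0.121},
    {"dx":0.16,"dy":-2.32,"dz":0,"turn":-0.121},
    {"dx":0.16,"dy":-2.32,"dz":0,"turn":-0.121},
    {"dx":0.16,"dy":-2.32,"dz":0,"turn":-0.121},
    {"dx":0.16,"dy":-2.32,"dz":0,"turn":-0.121},
    {"dx":0.16,"dy":-2.32,"dz":0,"turn":-0.121},
    {"dx":0.16,"dy":-2.32,"dz":0,"turn":-0.121},
  ],
)

```text
time: 41.73
tool_pos: [0.4443, -0.0905, 0.1973]
tcp_rot: [3.141, 0.056, 0.004]
wrist_force: [-0.1, -0.9, -0.3]
width: 0.582
```

jog_arm(
  motion=[
    {"dx":0.16,"dy":-2.32,"dz":0,"turn":-0.121},
    {"dx":0.16,"dy":-2.32,"dz":0,"turn":-0.121},
    {"dx":0.16,"dy":-2.32,"dz":0,"turn":-0.121},
    {"dx":0.16,"dy":-2.32,"dz":0,"turn":-0.121},
    {"dx":0.16,"dy":-2.32,"dz":0,"turn":-0.121},
    {"dx":0.16,"dy":-2.32,"dz":0,"turn":-0.121},
    {"dx":0.16,"dy":-2.32,"dz":0,"turn":-0.121},
    {"dx":0.16,"dy":-2.32,"dz":0,"turn":-0.121},
    {"dx":0.16,"dy":-2.32,"dz":0,"turn":-0.121},
    {"dx":0.16,"dy":-2.32,"dz":0,"turn":-0.121},
    {"dx":0.16,"dy":-2.32,"dz":0,"turn":-0.121},
    {"dx":0,"dy":0,"dz":0,"turn":0},
  ],
)

```text
time: 42.73
tool_pos: [0.4621, -0.3487, 0.1974]
tcp_rot: [2.504, -1.895, 0.007]
wrist_force: [0.8, 0.5, 0.4]
width: 0.585
```

```bash
python3 -c "
from h import *
st(); brackets(cloud())"|grep -v "0.77\|0.51\|0.34"
```

```text
[339. 199.] all [ 0.6307 -0.0652] 0.117 [628.6 -63.9] [68.2 40.5] | top [ 0.6286 -0.0639] 0.002 [626.5 -63.9] [11.2 33.3] z [0.045 0.096]
[312. 200.] all [0.6284 0.0122] 0.173 [625.8  13.7] [68.8 41. ] | top [0.625  0.0142] 0.074 [622.8  13.5] [11.2 33.7] z [0.046 0.095]
[257. 203.] all [0.6226 0.1664] 0.104 [622.5 168.4] [67.  41.1] | top [0.6232 0.168 ] -0.069 [620.8 167.7] [12.1 28.1] z [0.044 0.097]
[284. 202.] all [0.6254 0.0889] 0.153 [624.1  90.2] [68.5 41.5] | top [0.6271 0.09  ] -0.046 [627.3  90.6] [11.4 22.7] z [0.045 0.096]
[281. 239.] all [ 0.622  -0.0584] 0.052 [626.3 -62.9] [48.1 71.7] | top [ 0.6228 -0.0625] 0.03 [620.  -62.1] [30.6 16.8] z [0.044 0.093]
[269. 255.] all [0.6195 0.0196] 0.084 [623.  16.] [46.7 69.3] | top [0.6208 0.0159] 0.167 [619.1  13.3] [30.1 17.1] z [0.043 0.093]
[256. 272.] all [0.6174 0.0963] 0.09 [621.1  91. ] [71.4 47.6] | top [0.6188 0.0916] 0.013 [617.7  91. ] [16.6 28.3] z [0.043 0.093]
[240. 292.] all [0.6153 0.1742] 0.082 [619.2 169.2] [71.8 45.7] | top [0.6169 0.1699] 0.177 [615.9 168. ] [14.7 29.8] z [0.043 0.093]
```

jog_arm(
  motion=[
    {"dx":-0.1,"dy":0.4,"dz":-4,"turn":0},
    {"dx":0,"dy":0,"dz":-3.5,"turn":0},
    {"dx":0,"dy":0,"dz":-1,"turn":0},
    {"dx":0,"dy":0,"dz":0,"turn":0},
    {"dx":0,"dy":0,"dz":0,"turn":0},
    {"dx":0,"dy":0,"dz":0,"turn":0},
  ],
)

```text
time: 43.33
tool_pos: [0.4618, -0.3412, 0.1132]
tcp_rot: [2.512, -1.887, 0.006]
wrist_force: [0.7, -0.1, 0.2]
width: 0.583
```

```bash
python3 -c "
from h import *
st();p,d,i=cam('top');cv2.imwrite('pics/top2.png',np.clip(p[:,:,::-1]*1.3,0,255).astype(np.uint8))"
```

```text
t 43.33 pos [ 0.4618 -0.3412  0.1132] phi -1.288 beta -2.859 tilt 3.142 q6 2.18 F [ 0.7 -0.1  0.2] T [ 0.03 -0.   -0.02] w_mm 49.8
```

View pics/top2.png

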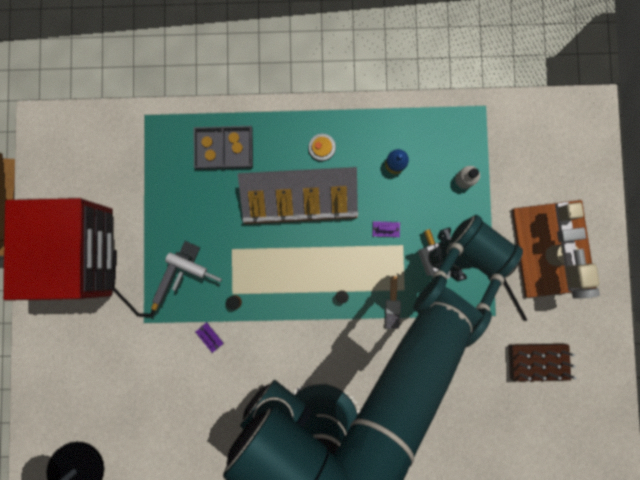

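The top view shows four brackets on the board, no brass ones left on the bench, and bystanders in place. Now turn the air off.

jog_arm(
  motion=[
    {"dx":-0.1,"dy":-0.2,"dz":-1.5,"turn":0},
    {"dx":0,"dy":0,"dz":-1.5,"turn":0},
    {"dx":0,"dy":0,"dz":-0.7,"turn":0},
    {"dx":0,"dy":0,"dz":0,"turn":0},
    {"dx":0,"dy":0,"dz":0,"turn":0},
  ],
)

```text
time: 43.8
tool_pos: [0.4597, -0.3428, 0.0747]
tcp_rot: [-2.511, 1.888, -0.001]
wrist_force: [-0.0, -0.0, 0.2]
width: 0.588
```

jog_arm(
  motion=[
    {"dx":0,"dy":0,"dz":0,"turn":0},
    {"dx":0,"dy":0,"dz":0,"turn":0},
    {"dx":0,"dy":0,"dz":0,"turn":0},
    {"dx":0,"dy":0,"dz":0,"turn":0},
    {"dx":0,"dy":0,"dz":0,"turn":0},
    {"dx":0,"dy":0,"dz":0,"turn":0},
  ],
  fingers=0,
  grip_force=60,
)

```text
time: 44.3
tool_pos: [0.4602, -0.343, 0.0746]
tcp_rot: [-2.512, 1.887, -0.003]
wrist_force: [2.6, 0.7, 2.7]
width: 0.178
```

```bash
python3 -c "
from h import *
st()"
```

```text
t 44.3 pos [ 0.4602 -0.343   0.0746] phi -1.289 beta -2.859 tilt 3.142 q6 2.18 F [2.6 0.7 2.7] T [ 0.06 -0.33  0.46] w_mm 15.2
```

jog_arm(
  motion=[
    {"dx":0,"dy":0,"dz":-0.3,"turn":0},
    {"dx":0,"dy":0,"dz":-0.3,"turn":0},
    {"dx":0,"dy":0,"dz":-0.3,"turn":0},
    {"dx":0,"dy":0,"dz":-0.1,"turn":0},
    {"dx":0,"dy":0,"dz":0,"turn":0},
    {"dx":0,"dy":0,"dz":0,"turn":0},
  ],
)

```text
time: 44.8
tool_pos: [0.4603, -0.3431, 0.0669]
tcp_rot: [-2.511, 1.887, -0.003]
wrist_force: [-3.0, 5.3, 20.0]
width: 0.176
```

```bash
python3 -c "
from h import *
st()"
```

```text
t 44.8 pos [ 0.4603 -0.3431  0.0669] phi -1.289 beta -2.86 tilt 3.141 q6 2.18 F [-3.   5.3 20. ] T [0.85 0.61 0.41] w_mm 15.1
```

jog_arm(
  motion=[
    {"dx":0,"dy":0,"dz":0,"turn":0.05},
    {"dx":0,"dy":0,"dz":0,"turn":0.11},
    {"dx":0,"dy":0,"dz":0,"turn":0.11},
    {"dx":0,"dy":0,"dz":0,"turn":0.11},
    {"dx":0,"dy":0,"dz":0,"turn":0.11},
    {"dx":0,"dy":0,"dz":0,"turn":0.11},
    {"dx":0,"dy":0,"dz":0,"turn":0.11},
    {"dx":0,"dy":0,"dz":0,"turn":0},
  ],
)

```text
time: 45.47
tool_pos: [0.4615, -0.3425, 0.0669]
tcp_rot: [-3.011, 0.892, -0.006]
wrist_force: [1.5, 7.5, 19.0]
width: 0.178
```

```bash
python3 -c "
from h import *
st()"
```

```text
t 45.47 pos [ 0.4615 -0.3425  0.0669] phi -0.576 beta -2.147 tilt 3.141 q6 1.46 F [ 1.5  7.5 19. ] T [ 1.23 -0.14  0.05] w_mm 15.2
```

jog_arm(
  motion=[
    {"dx":0,"dy":0,"dz":0,"turn":0.11},
    {"dx":0,"dy":0,"dz":0,"turn":0.11},
    {"dx":0,"dy":0,"dz":0,"turn":0.11},
    {"dx":0,"dy":0,"dz":0,"turn":0.11},
    {"dx":0,"dy":0,"dz":0,"turn":0.11},
    {"dx":0,"dy":0,"dz":0,"turn":0.11},
    {"dx":0,"dy":0,"dz":0,"turn":0.11},
    {"dx":0,"dy":0,"dz":0,"turn":0.07},
    {"dx":0,"dy":0,"dz":0,"turn":0},
    {"dx":0,"dy":0,"dz":0,"turn":0},
  ],
)

```text
time: 46.3
tool_pos: [0.4617, -0.341, 0.0669]
tcp_rot: [-3.113, -0.406, -0.007]
wrist_force: [2.0, 11.0, 20.3]
width: 0.175
```

```bash
python3 -c "
from h import *
st()"
```

```text
t 46.3 pos [ 0.4617 -0.341   0.0669] phi 0.259 beta -1.312 tilt 3.14 q6 0.63 F [ 2.  11.  20.3] T [ 2.01 -0.21  0.  ] w_mm 15.0
```

jog_arm(
  motion=[
    {"dx":0,"dy":0.1,"dz":0,"turn":0.03},
    {"dx":0,"dy":0.1,"dz":0,"turn":0.02},
    {"dx":0,"dy":0,"dz":0,"turn":0},
    {"dx":0,"dy":0,"dz":0,"turn":0},
    {"dx":0,"dy":0,"dz":0,"turn":0},
  ],
)

```text
time: 46.72
tool_pos: [0.4617, -0.3408, 0.0669]
tcp_rot: [3.103, 0.484, 0.007]
wrist_force: [0.6, 5.1, 17.7]
width: 0.181
```

```bash
python3 -c "
from h import *
st()"
```

```text
t 46.72 pos [ 0.4617 -0.3408  0.0669] phi 0.309 beta -1.261 tilt 3.14 q6 0.58 F [ 0.6  5.1 17.7] T [ 1.07 -0.13  0.01] w_mm 15.5
```

jog_arm(
  motion=[
    {"dx":0,"dy":0.1,"dz":0,"turn":0.03},
    {"dx":0,"dy":0,"dz":0,"turn":0.02},
    {"dx":0,"dy":0,"dz":0,"turn":0},
    {"dx":0,"dy":0,"dz":0,"turn":0},
    {"dx":0,"dy":0,"dz":0,"turn":0},
  ],
)

```text
time: 47.13
tool_pos: [0.4616, -0.3406, 0.067]
tcp_rot: [3.089, 0.558, 0.007]
wrist_force: [0.4, 3.7, 16.8]
width: 0.176
```

```bash
python3 -c "
from h import *
st()"
```

```text
t 47.13 pos [ 0.4616 -0.3406  0.067 ] phi 0.357 beta -1.213 tilt 3.139 q6 0.53 F [ 0.4  3.7 16.8] T [ 0.66 -0.08 -0.69] w_mm 15.0
```

Stop felt (-0.69 N·m). Ease off, let it spring up, release, retreat.

jog_arm(
  motion=[
    {"dx":0,"dy":0,"dz":0,"turn":-0.015},
    {"dx":0,"dy":0,"dz":0.3,"turn":0},
    {"dx":0,"dy":0,"dz":0.3,"turn":0},
    {"dx":0,"dy":0,"dz":0.3,"turn":0},
    {"dx":0,"dy":0,"dz":0.1,"turn":0},
    {"dx":0,"dy":0,"dz":0,"turn":0},
    {"dx":0,"dy":0,"dz":0,"turn":0},
  ],
)

```text
time: 47.72
tool_pos: [0.4615, -0.3406, 0.0746]
tcp_rot: [3.093, 0.536, 0.007]
wrist_force: [5.6, -1.6, 3.5]
width: 0.174
```

jog_arm(
  motion=[
    {"dx":0,"dy":0,"dz":0,"turn":0},
    {"dx":0,"dy":0,"dz":0,"turn":0},
    {"dx":0,"dy":0,"dz":0,"turn":0},
    {"dx":0,"dy":0,"dz":0,"turn":0},
    {"dx":0,"dy":0,"dz":1,"turn":0},
    {"dx":0,"dy":0,"dz":3,"turn":0},
    {"dx":0,"dy":0,"dz":4,"turn":0},
    {"dx":0,"dy":0,"dz":4,"turn":0},
    {"dx":-2.3,"dy":-3.2,"dz":1,"turn":0},
    {"dx":-2.3,"dy":-3.2,"dz":0,"turn":0},
    {"dx":-2.3,"dy":-3.2,"dz":0,"turn":0},
    {"dx":-2.3,"dy":-3.2,"dz":0,"turn":0},
  ],
  fingers=5,
)

```text
time: 48.72
tool_pos: [0.3665, -0.4686, 0.2055]
tcp_rot: [3.093, 0.542, 0.001]
wrist_force: [-0.2, 0.0, -0.5]
width: 0.592
```

jog_arm(
  motion=[
    {"dx":-2.3,"dy":-3.2,"dz":0,"turn":0},
    {"dx":-2.3,"dy":-3.2,"dz":0,"turn":0},
    {"dx":-2.3,"dy":-3.2,"dz":0,"turn":0},
    {"dx":0,"dy":0,"dz":0,"turn":0},
    {"dx":0,"dy":0,"dz":0,"turn":0},
  ],
)

```text
time: 49.13
tool_pos: [0.2965, -0.5649, 0.204]
tcp_rot: [-3.095, -0.534, 0.0]
wrist_force: [1.0, 1.4, -0.7]
width: 0.582
```

```bash
python3 -c "
from h import *
st(); c=cloud(); p,w=c[0]
m=(w[...,0]>.38)&(w[...,0]<.54)&(w[...,1]>-.41)&(w[...,1]<-.26)&(w[...,2]>.094)&(w[...,2]<.12); print('bar',pca(w[m]),np.percentile(w[m][:,2],50))
cv2.imwrite('pics/end.png',np.clip(cv2.resize(c[1][0][150:450,190:470],(747,800))[:600,:,::-1]*1.2,0,255).astype(np.uint8))"
```

```text
t 49.13 pos [ 0.2965 -0.5649  0.204 ] phi 0.342 beta -1.229 tilt 3.141 q6 0.1 F [ 1.   1.4 -0.7] T [ 0.03  0.01 -0.02] w_mm 49.7
bar (array([ 0.46171886, -0.33862321]), np.float64(0.33426838559292404), array([ 462. , -339.5]), array([55.6, 18.2])) 0.10239949773758446
```

View pics/end.png

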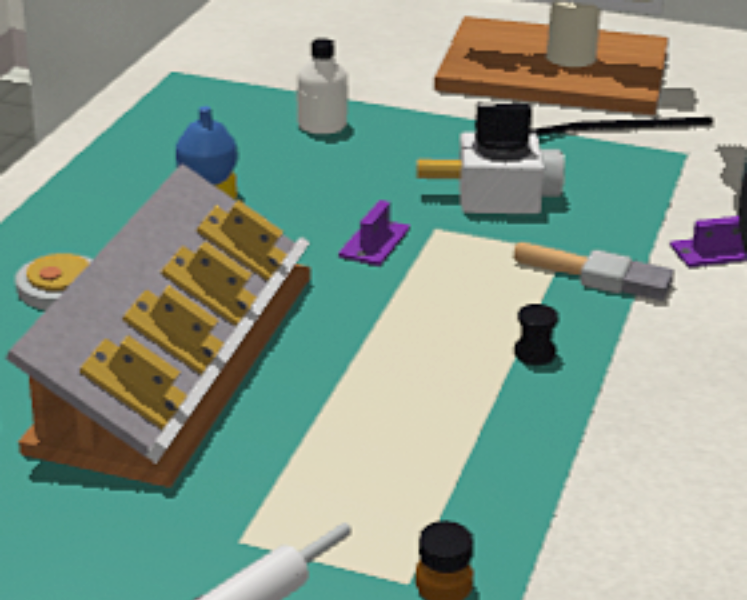

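The knob is up and back at its off position (bar yaw 0.33, the same as the regulator's own 0.32 to 0.33). The brackets are in place and the bystanders unmoved.

```bash
python3 -c "
from h import *
print(bot.finish_job())"
```

```text
the job is handed in; nothing more can be done
None
```

The job is done and handed in at about 49 s of the 210 s; no verdict was reported.

- **Air on:** I pressed the knob, turned it clockwise to its stop (1.2 N·m felt there) and let it spring back up.
- **Brackets:** There were four brass brackets on the bench and no fifth. Each was pivoted flat onto the slope and pushed down until I felt the ledge. One had been knocked a few centimetres aside early on, so I measured it again before picking it up.
- **Air gun:** I held the trigger for about 1 s. The jaw opening read 36.7 mm against about 36 mm for a full squeeze, then I let go.
- **Air off:** I pressed the knob, turned it back to its stop (0.7 N·m felt) and let it spring up.

**Last checks:** The final side picture showed all four brackets flush, square and against the ledge. The knob was up and back at its off position, and the bystanders in view and the two purple look-alikes in view looked undisturbed. The arm was clear of everything.

**Disagreements:** The two cameras differ by 3 to 6 mm, so I averaged them. The knob's grip bar measured 0.33 rad at the end against about 0.275 rad at the start. That is within the knob's 0.15 rad of play, and the end reading matches the regulator's own angle better.

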